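Turn the sample jars over, then load them in the carrier

TASK

First lift the loose lid off the jar carrier and lay it flat on the bench, right way up. Then turn every sample jar upside down and leave it standing on its cap on the bench so that the sediment loosens, until all of them stand inverted together; after that turn each jar back upright and set it all the way down in a well of the carrier, one jar per well. Leave the other things on the bench where they are.

Things in the scene. Friction and masses are not known exactly. Their poses are not given: they have to be found in the camera images.
- jar0: closed round sample jar, one of three alike (one may be absent: None), 0.3 kg: amber glass 64 mm in diameter and 120 mm tall, on it a fixed flat white cap 62 mm in diameter and 30 mm tall, 150 mm in all; balances at mid-height, stands on foot or cap. Starts upright on the bench, right of the middle. Origin: centre of the foot's underside; z runs from foot to cap (down when inverted)
- jar1: closed round sample jar, one of three alike (one may be absent: None), 0.3 kg: amber glass 64 mm in diameter and 120 mm tall, on it a fixed flat white cap 62 mm in diameter and 30 mm tall, 150 mm in all; balances at mid-height, stands on foot or cap. Starts upright on the bench, right of the middle. Origin: centre of the foot's underside; z runs from foot to cap (down when inverted)
- jar2: closed round sample jar, one of three alike (one may be absent: None), 0.3 kg: amber glass 64 mm in diameter and 120 mm tall, on it a fixed flat white cap 62 mm in diameter and 30 mm tall, 150 mm in all; balances at mid-height, stands on foot or cap. Starts upright on the bench, right of the middle. Origin: centre of the foot's underside; z runs from foot to cap (down when inverted)
- lid: white flat lid lying loose on the carrier, 124 x 344 mm (x, y), 0.3 kg: a 5 mm plate with a 10 mm skirt under its edge that fits around the carrier's top with 3 mm of play; in the middle on top a black grip bar 16 mm wide (x), 90 mm long (y), 32 mm high. Origin: centre, at the skirt's lower edge; z up; top of plate at z = 15 mm, top of bar at z = 47 mm
- carrier: grey block fixed to the bench left of the middle, 110 x 330 mm (x, y), 40 mm high, with three round wells in a row at y = -110, 0 and +110 mm, each 71 mm in diameter (mouth chamfered 3 mm) and 32 mm deep; a jar in a well stands 118 mm out of the block. Origin: centre of its underside; z up
- well0 (a point): centre of the floor of the carrier's well at y = -110 mm, 8 mm above the bench; a jar fully home has its origin here. Axes as the carrier's
- well1 (a point): centre of the floor of the carrier's well at y = 0 mm, 8 mm above the bench; a jar fully home has its origin here. Axes as the carrier's
- well2 (a point): centre of the floor of the carrier's well at y = 110 mm, 8 mm above the bench; a jar fully home has its origin here. Axes as the carrier's
- tray: bystander: white compartment tray, 100 x 150 x 14 mm, beyond the work; leave alone. Origin: centre of underside
- slidebox: bystander: blue slide box, 90 x 170 x 34 mm, beyond the work; leave alone. Origin: centre of underside
- dishes: bystander: stack of two clear dishes, 90 mm in diameter, 44 mm high, beyond the work; leave alone. Origin: centre of underside

How it is judged:
By the outcome, as a careful person would: the job done as asked, in the order asked, and still so for the second after the job is handed in, with the robot touching nothing.
Of jar0, jar1, jar2 only 2 to 3 are there at a start; the rules pass over those that are not, and their reading is None.
At some moment in a run one of lid may be knocked a few centimetres aside while the robot is not near it.
It also fails if it takes over 210 s, if anything falls off the work surface, if the arm or the gripper's body presses on something with over 40 N, if the wrist force passes 120 N, or if a joint passes its speed limit or range.

ROBOT

A 6-joint arm with a two-finger parallel gripper is mounted at the origin on the work surface. World frame = base frame: x ahead of the robot, y to its left, z up, the work surface at z = 0. Lengths are in m, angles in rad, forces in N, time in s.
With the tool pointing down it reaches from about 0.25 to 0.725 m from the base axis. Payload 4 kg.
Tool frame: the origin (TCP) lies at the very end of the fingers, on their centre line; the grasp point (between the pads) lies 19 mm behind it; z points along the fingers, y is the line along which they close (so a half turn about z gives the same grasp; the last joint's range is limited). The gripper opens to 85 mm and grips with 20 to 120 N. Pads are 22 mm wide; open, the fingers measure 114 mm over their backs; the gripper's body (76 mm by 85 mm) begins 54 mm behind the grasp point. The pads swing forward as they close: fully open they stand 13 mm farther back than shut.
Start: joints at [1.303, 0.241, 0.005, 1.335, 0, 1.571], TCP at [0.132, 0.482, 0.231] pointing down, gripper open.
Joint ranges: [-2.72, 2.72], [-1.05, 1.87], [-1.09, 1.28], [-1.99, 2.15], [-1.42, 1.44], [-3.14, 3.14]. Speed limits (rad/s): [2.79, 2.79, 3.14, 3.14, 3.14, 3.14].

INTERFACE

Orientations are given as a 3x3 rotation matrix whose columns are the frame's x, y, z axes.
In Python, from cell import manip gives the robot as it stands. The module is installed in compiled form; this text tells all that it offers.
- The arm moves only by the tool arm_command, never from a script. Its argument "motion" is a list of rows, each an object with "linear": the shift along the tool's x, y, z scaled (see below), a list of three; "rotation": the turn, a rotation vector about the tool's x, y, z scaled (see below), a list of three; "claw": the opening, from -1 (shut) to 1 (fully open). A call has 1 to 5 rows; each row is the pose to reach, as a shift and turn from the pose commanded when the call began, along the tool's axes at that moment, turning the shorter way round; what a row does not reach only later rows make up. The controller multiplies each number of a shift by 100 mm and each number of a turn by 180 degrees. A row lasts 1/8 s, in which the tool goes at most 62.5 mm and 10.7 degrees, less where a joint would pass 70% of its speed; a pose out of reach is approached as far as the arm can. A call with a number of a shift or a turn outside -1 to 1 is refused whole. A call with a gripper value outside its range is refused whole. The fingers move at their own pace and stop on an object; "grip_force" is the grip in N (left out, the last holds). Time passes only in rows, so rows that repeat a pose let the fingers close. It gives the time, the measured TCP pose, the force, the opening and the grip force at its end, in the units of the state.
- manip.read_state(): the state, without advancing time (a new reading comes with each control period).
- manip.grab_frame(name): name is "scene" or "top"; returns a dict with "frame" (384x512x3 uint8, blue, green, red), "range_z" (384x512 float32, m along the optical axis (not along the pixel's ray), 0 where there is no reading), "fx", "fy", "cx", "cy" (pixels), "rvec" (rotation vector, rad) and "tvec" (3), from world to camera coordinates, as OpenCV has them. Camera axes: x right, y down, z forward; pixel columns grow to the right and rows downward; lengths in m; the calibration is good to about 2 mm. A picture is of the moment at which its call begins.
- manip.sign_off(): hands the job in; it is judged then, once.
Trained networks look in a picture, given as the dict that the camera call returned (one of the last four; its "shot" number tells which), for a name from the list of things; names that differ only in an ending like _2 or _b are one class to them, and where a whole thing is asked for, a point or a joint stands for the part that bears it (a point fixed in the world has none). Each returns a list of dicts, best first, with "conf" (0 to 1); they miss things now and then, are a little off and sometimes report something else, mostly with a low value. They report only what shows in the picture. A call takes as long as a camera call.
- manip.boxes_of(name, picture): "centre" ([x, y, z] in m, in the coordinates of the camera as it stood for that picture, good to about 4 mm: the middle of the surface that is visible of it).
- manip.cut_out(name, picture): "pixels" (384x512 bool, what is visible of it).
- manip.pinpoint(name, picture): "centre" ([x, y, z] in m, in the coordinates of the camera as it stood for that picture, good to about 4 mm: a listed point, or the origin of a listed thing).
The state is a dict: "time_s": time; "qpos": joint angles; "qvel": joint speeds; "tau": joint torques, N m; "tool_pos": TCP position; "eef_rot": TCP orientation; "ft_force": force on the tool from outside, world axes, zero at the start; "wrist_torque": the same for the moment, N m; "gripper_width": finger opening in m; "grasp_force": force on a finger pad.
Only numpy, scipy, OpenCV 4.12 (cv2) and the standard library are available. Lean on these libraries where they do the work, as an engineer would, in place of code of your own. Each camera call takes 0.05 s, during which the arm holds its last target. There are 200 camera calls.

## Working session

There is one attempt and no reset: what is moved stays moved. The work goes in short steps, Python scripts to look and compute and a tool call to move; the robot and the scene stay as the last step left them, time stands still between calls to the robot, and variables do not carry over. Pictures are saved under pics/ and viewed, at most 14 in all, crops included, and the job is handed in when it is done.

Besides the shell and the picture viewer there is one more tool, called after ">>>" as name(argument=value, ...), one argument or row to a line, values as JSON. arm_command: Moves the arm, as the interface text tells. Shifts and turns lie within -1 to 1; 1 stands for 100 mm of shift or 180 degrees of turn. Its arguments: {"type":"object","properties":{"motion":{"type":"array"},"grip_force":{"type":"number"}},"required":["motion"]}

```bash
mkdir -p pics; cat > h.py <<'E'
import numpy as np, cv2
from cell import manip
def cam(n):
    p=manip.grab_frame(n); return p
def w2(p,c):
    R=cv2.Rodrigues(np.array(p["rvec"],float))[0]; return R.T@(np.array(c,float).ravel()-np.array(p["tvec"],float).ravel())
def cloud(p,mask=None):
    z=p["range_z"]; m=z>0
    if mask is not None: m&=mask
    v,u=np.nonzero(m); d=z[m]
    c=np.stack([(u-p["cx"])/p["fx"]*d,(v-p["cy"])/p["fy"]*d,d],1)
    R=cv2.Rodrigues(np.array(p["rvec"],float))[0]; return (c-np.array(p["tvec"],float).ravel())@R
np.set_printoptions(precision=4,suppress=True)
E
cat > look.py <<'E'
from h import *
import sys
s=manip.read_state(); print(s["time_s"],s["tool_pos"],s["eef_rot"],s["gripper_width"])
pp=[]
for n in("scene","top"):
    p=cam(n); cv2.imwrite(f"pics/{sys.argv[1]}_{n}.png",p["frame"])
    pp.append(p["frame"])
    for o in ("jar0","lid","carrier","tray","slidebox","dishes"):
        print(n,o,"pin",[(round(d["conf"],2),w2(p,d["centre"]).round(3)) for d in manip.pinpoint(o,p)])
    for d in manip.cut_out("jar0",p):
        c=cloud(p,d["pixels"]); t=c[c[:,2]>np.percentile(c[:,2],98)-0.006]
        print(n,"jarmask",round(d["conf"],2),len(c),"top",t.mean(0),"mid",(t.min(0)+t.max(0))/2)
    for d in manip.cut_out("lid",p)[:1]:
        c=cloud(p,d["pixels"]); pl=c; z=np.median(pl[:,2]); pl=pl[abs(pl[:,2]-z)<.006]
        r=cv2.minAreaRect((pl[:,:2]*1000).astype(np.float32)); b=c[(c[:,2]>z+.02)&(c[:,2]<z+.045)]
        print(n,"lid z",z,"rect",r)
        if len(b)>9: print(" bar",cv2.minAreaRect((b[:,:2]*1000).astype(np.float32)),np.percentile(b[:,2],95))
cv2.imwrite(f"pics/{sys.argv[1]}.png",cv2.resize(np.hstack(pp),(800,300)))
E
python3 look.py a
```

```text
0.0 [0.1321 0.4816 0.2304] [[-0.9644  0.2646 -0.0006]
 [ 0.2646  0.9644 -0.002 ]
 [ 0.     -0.0021 -1.    ]] 0.08560224616443662
scene jar0 pin [(0.98, array([ 0.554, -0.314,  0.001])), (0.56, array([ 0.485, -0.429, -0.001]))]
scene lid pin [(0.73, array([ 0.63 , -0.486, -0.002])), (0.7, array([0.602, 0.264, 0.03 ]))]
scene carrier pin [(0.6, array([ 0.597,  0.269, -0.002])), (0.25, array([0.648, 0.166, 0.009]))]
scene tray pin [(0.76, array([ 0.8  , -0.037,  0.002]))]
scene slidebox pin [(0.79, array([ 0.629, -0.487, -0.   ])), (0.36, array([ 0.599,  0.267, -0.005]))]
scene dishes pin [(0.56, array([0.744, 0.316, 0.001]))]
scene jarmask 0.68 850 top [ 0.5536 -0.3127  0.1481] mid [ 0.5526 -0.3127  0.1484]
scene lid z 0.04371139963912128 rect ((601.4736938476562, 267.625), (127.29660034179688, 346.421875), 23.82201385498047)
 bar ((602.2734375, 268.1335144042969), (19.62710189819336, 91.55863952636719), 24.193832397460938) 0.07760990246318299
top jar0 pin [(0.79, array([ 0.484, -0.431,  0.002])), (0.57, array([ 0.554, -0.319,  0.005]))]
top lid pin [(0.95, array([0.597, 0.264, 0.025]))]
top carrier pin []
top tray pin [(0.57, array([ 0.8  , -0.036,  0.004]))]
top slidebox pin [(0.79, array([ 0.622, -0.487,  0.   ])), (0.52, array([ 0.745,  0.31 , -0.002]))]
top dishes pin [(0.91, array([ 0.742,  0.309, -0.001]))]
top jarmask 0.86 917 top [ 0.4829 -0.4308  0.1518] mid [ 0.483  -0.4319  0.1529]
top jarmask 0.61 735 top [ 0.5521 -0.3165  0.1516] mid [ 0.5523 -0.3166  0.1531]
top lid z 0.04613096383001764 rect ((600.5460205078125, 263.89404296875), (125.02389526367188, 344.2051696777344), 23.651124954223633)
 bar ((600.0165405273438, 263.0981140136719), (16.835735321044922, 89.08712768554688), 22.887296676635742) 0.08048821115519351
```

View pics/a.png

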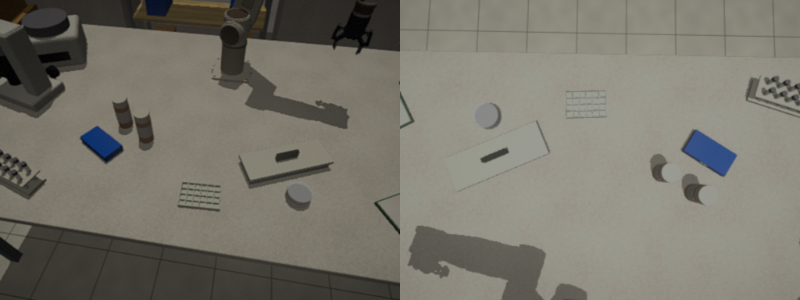

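Two jars are on the right, around (0.484,-0.431) and (0.553,-0.316). The lid sits on the carrier at about (0.600,0.264), yaw 23.5°, and the slide box, tray and dishes are clear of the work. Next I'll write a planner that turns a target pose into call numbers.

```bash
cat > plan.py <<'E'
from h import *
from scipy.spatial.transform import Rotation as Ro
import math
def down(yaw):   # tool y at world yaw, z down
    y=np.array([math.cos(yaw),math.sin(yaw),0]);z=np.array([0,0,-1.]);return np.stack([np.cross(y,z),y,z],1)
def horiz(az,up=1):  # z horizontal along az, tool x = up*world z
    z=np.array([math.cos(az),math.sin(az),0]);x=np.array([0,0,up*1.]);return np.stack([x,np.cross(z,x),z],1)
def plan(wps,start=None):
    """wps: list of (pos, R); prints calls; returns end pose"""
    s=manip.read_state()
    p,R=(np.array(s["tool_pos"]),np.array(s["eef_rot"])) if start is None else start
    for tp,tR in wps:
        for _ in range(20):
            d=R.T@(np.array(tp)-p); rv=Ro.from_matrix(R.T@tR).as_rotvec()
            L=np.linalg.norm(d); A=np.degrees(np.linalg.norm(rv))
            if L<.0006 and A<.15: break
            n=max(1,math.ceil(np.abs(d).max()/.0995),math.ceil(A/50))
            l=(d/n/.1).round(3); r=(rv/n/np.pi).round(3)
            rows=max(1,math.ceil(max(L/n/.06,A/n/10.5)))
            print("lin",l.tolist(),"rot",r.tolist(),"rows",rows)
            p=p+R@(l*.1); R=R@Ro.from_rotvec(r*np.pi).as_matrix()
        print("  ->",p.round(4))
    return p,R
E
python3 - <<'E'
from plan import *
s=manip.read_state(); print(s["qpos"])
r=math.radians
plan([((.600,.265,.15),down(r(23.5))),((.600,.265,.053),down(r(23.5)))])
E
```

```text
[ 1.303   0.2406  0.005   1.3352 -0.      1.5708]
lin [-0.847, -0.143, 0.136] rot [0.0, -0.0, 0.047] rows 2
lin [-0.859, -0.016, 0.135] rot [0.0, -0.0, 0.047] rows 2
lin [-0.853, 0.11, 0.136] rot [0.0, -0.0, 0.048] rows 2
lin [-0.826, 0.237, 0.135] rot [0.0, -0.0, 0.047] rows 2
lin [-0.782, 0.356, 0.136] rot [0.0, -0.0, 0.048] rows 2
lin [-0.721, 0.469, 0.135] rot [0.0, -0.0, 0.047] rows 2
  -> [0.6   0.265 0.15 ]
lin [0.0, -0.0, 0.97] rot [0.0, -0.0, 0.0] rows 2
  -> [0.6   0.265 0.053]
```

>>> arm_command(
  motion=[
    {"linear": [-0.847,-0.143,0.136],"rotation": [0,0,0.047],"claw": 1},
    {"linear": [-0.847,-0.143,0.136],"rotation": [0,0,0.047],"claw": 1},
  ],
  grip_force=60,
)

```text
time_s: 1.15
tool_pos: [0.2116, 0.4449, 0.2173]
eef_rot: [[-0.914, 0.405, 0.0], [0.405, 0.914, -0.001], [-0.001, -0.001, -1.0]]
ft_force: [0.5, 0.8, 0.4]
gripper_width: 0.0856
grasp_force: 0.0
```

>>> arm_command(
  motion=[
    {"linear": [-0.859,-0.016,0.135],"rotation": [0,0,0.047],"claw": 1},
    {"linear": [-0.859,-0.016,0.135],"rotation": [0,0,0.047],"claw": 1},
  ],
)

```text
time_s: 1.4
tool_pos: [0.2902, 0.4084, 0.2037]
eef_rot: [[-0.844, 0.537, 0.0], [0.537, 0.844, -0.001], [-0.0, -0.001, -1.0]]
ft_force: [-0.4, 0.3, -1.2]
gripper_width: 0.0855
grasp_force: 0.0
```

>>> arm_command(
  motion=[
    {"linear": [-0.853,0.11,0.136],"rotation": [0,0,0.048],"claw": 1},
    {"linear": [-0.853,0.11,0.136],"rotation": [0,0,0.048],"claw": 1},
  ],
)

```text
time_s: 1.65
tool_pos: [0.3684, 0.3721, 0.19]
eef_rot: [[-0.753, 0.658, 0.0], [0.658, 0.753, -0.001], [-0.0, -0.0, -1.0]]
ft_force: [-0.6, 0.6, 0.5]
gripper_width: 0.0851
grasp_force: 0.0
```

>>> arm_command(
  motion=[
    {"linear": [-0.826,0.237,0.135],"rotation": [0,0,0.047],"claw": 1},
    {"linear": [-0.826,0.237,0.135],"rotation": [0,0,0.047],"claw": 1},
  ],
)

```text
time_s: 1.9
tool_pos: [0.4464, 0.3358, 0.1764]
eef_rot: [[-0.648, 0.761, 0.0], [0.761, 0.648, -0.001], [-0.001, -0.0, -1.0]]
ft_force: [-0.8, 0.3, -0.3]
gripper_width: 0.0854
grasp_force: 0.0
```

>>> arm_command(
  motion=[
    {"linear": [-0.782,0.356,0.136],"rotation": [0,0,0.048],"claw": 1},
    {"linear": [-0.782,0.356,0.136],"rotation": [0,0,0.048],"claw": 1},
  ],
)

```text
time_s: 2.15
tool_pos: [0.5243, 0.2996, 0.1626]
eef_rot: [[-0.527, 0.85, -0.0], [0.85, 0.527, -0.001], [-0.0, -0.0, -1.0]]
ft_force: [-0.1, 0.2, -0.7]
gripper_width: 0.0854
grasp_force: 0.0
```

>>> arm_command(
  motion=[
    {"linear": [-0.721,0.469,0.135],"rotation": [0,0,0.047],"claw": 1},
    {"linear": [-0.721,0.469,0.135],"rotation": [0,0,0.047],"claw": 1},
    {"linear": [-0.721,0.469,0.135],"rotation": [0,0,0.047],"claw": 1},
  ],
)

```text
time_s: 2.52
tool_pos: [0.6008, 0.2639, 0.1488]
eef_rot: [[-0.398, 0.917, -0.001], [0.917, 0.398, -0.0], [0.0, -0.001, -1.0]]
ft_force: [0.2, 0.5, -0.2]
gripper_width: 0.0855
grasp_force: 0.0
```

```bash
python3 look.py b | grep -E "lid|bar|^[0-9]|\["; python3 - <<'E'
from plan import *
s=manip.read_state(); print(s["qpos"])
r=math.radians
plan([((.600,.265,.053),down(r(23.5)))])
E
```

```text
2.525 [0.6008 0.2639 0.1488] [[-0.3979  0.9174 -0.0015]
 [ 0.9174  0.3979 -0.0004]
 [ 0.0002 -0.0015 -1.    ]] 0.08552644662364664
scene jar0 pin [(0.8, array([ 0.553, -0.314,  0.003])), (0.78, array([ 0.487, -0.431, -0.003]))]
scene lid pin [(0.81, array([0.603, 0.267, 0.03 ]))]
scene carrier pin [(0.83, array([ 0.598,  0.266, -0.001])), (0.37, array([0.596, 0.265, 0.004])), (0.28, array([ 0.745,  0.314, -0.   ]))]
scene tray pin [(0.86, array([ 0.802, -0.04 ,  0.004])), (0.38, array([ 0.484, -0.429, -0.003])), (0.21, array([ 0.602,  0.266, -0.004]))]
scene slidebox pin [(0.6, array([ 0.629, -0.486, -0.004]))]
scene dishes pin [(0.88, array([0.746, 0.312, 0.001]))]
scene jarmask 0.79 845 top [ 0.5532 -0.3118  0.1483] mid [ 0.5522 -0.3119  0.1485]
scene jarmask 0.76 892 top [ 0.4846 -0.427   0.1481] mid [ 0.4832 -0.4267  0.1482]
scene lid z 0.04372767154813719 rect ((601.3927001953125, 267.66839599609375), (128.19178771972656, 344.724365234375), 23.54671287536621)
 bar ((601.8911743164062, 267.84405517578125), (18.946937561035156, 90.39232635498047), 23.883302688598633) 0.07777811563
[... 189 characters left out ...]
.64, array([ 0.802, -0.038,  0.001]))]
top slidebox pin [(0.94, array([ 0.623, -0.486, -0.   ]))]
top dishes pin [(0.65, array([ 0.743,  0.311, -0.001]))]
top jarmask 0.93 780 top [ 0.5518 -0.3168  0.1516] mid [ 0.5511 -0.3166  0.1526]
top jarmask 0.6 1010 top [ 0.4832 -0.4314  0.1516] mid [ 0.4831 -0.4319  0.1527]
top lid z 0.046147814737012474 rect ((600.2745361328125, 263.2138671875), (124.14337921142578, 342.75885009765625), 23.812633514404297)
 bar ((602.6836547851562, 257.62225341796875), (16.51449203491211, 77.0041275024414), 23.330183029174805) 0.08093639927087444
[0.4158 0.594  0.3294 1.3062 0.0001 1.5759]
lin [0.001, -0.0, 0.97] rot [-0.0, -0.0, 0.0] rows 2
  -> [0.6   0.265 0.053]
```

>>> arm_command(
  motion=[
    {"linear": [0,0,0.5],"rotation": [0,0,0],"claw": 0.2},
    {"linear": [0,0,0.8],"rotation": [0,0,0],"claw": 0.2},
    {"linear": [0,0,0.95],"rotation": [0,0,0],"claw": 0.2},
    {"linear": [0,0,0.95],"rotation": [0,0,0],"claw": 0.2},
  ],
)

```text
time_s: 3.92
tool_pos: [0.5995, 0.2647, 0.0541]
eef_rot: [[-0.399, 0.917, -0.002], [0.917, 0.399, -0.001], [0.0, -0.002, -1.0]]
ft_force: [0.3, 1.4, 0.6]
gripper_width: 0.0513
grasp_force: 0.0
```

>>> arm_command(
  motion=[
    {"linear": [0,0,0],"rotation": [0,0,0],"claw": -1},
    {"linear": [0,0,0],"rotation": [0,0,0],"claw": -1},
    {"linear": [0,0,0],"rotation": [0,0,0],"claw": -1},
    {"linear": [0,0,0],"rotation": [0,0,0],"claw": -1},
    {"linear": [0,0,0],"rotation": [0,0,0],"claw": -1},
  ],
)

```text
time_s: 4.55
tool_pos: [0.6014, 0.2656, 0.0571]
eef_rot: [[-0.399, 0.917, 0.004], [0.917, 0.399, 0.002], [0.0, 0.004, -1.0]]
ft_force: [1.5, -0.0, 5.7]
gripper_width: 0.0147
grasp_force: 62.0
```

>>> arm_command(
  motion=[
    {"linear": [0,0,-0.2],"rotation": [0,0,0],"claw": -1},
    {"linear": [0,0,-0.4],"rotation": [0,0,0],"claw": -1},
    {"linear": [0,0,-0.7],"rotation": [0,0,0],"claw": -1},
    {"linear": [0,0,-0.95],"rotation": [0,0,0],"claw": -1},
    {"linear": [0,0,-0.95],"rotation": [0,0,0],"claw": -1},
  ],
)

```text
time_s: 5.18
tool_pos: [0.601, 0.2654, 0.1518]
eef_rot: [[-0.399, 0.917, 0.003], [0.917, 0.399, 0.001], [0.0, 0.004, -1.0]]
ft_force: [0.8, -0.4, -3.0]
gripper_width: 0.0148
grasp_force: 61.1
```

```bash
python3 - <<'E'
from plan import *
r=math.radians
def P(rad,az,z): return ((rad*math.cos(r(az)),rad*math.sin(r(az)),z),down(r(az)))
plan([P(.56,40,.15),P(.47,58,.15),P(.45,75,.15),P(.45,75,.03)])
p=cam("scene"); cv2.imwrite("pics/c.png",p["frame"])
E
```

```text
lin [0.777, -0.6, 0.007] rot [0.001, 0.0, -0.046] rows 2
lin [0.855, -0.482, 0.008] rot [0.0, 0.0, -0.045] rows 2
  -> [0.429 0.36  0.15 ]
lin [0.725, -0.566, -0.0] rot [0.0, 0.0, -0.05] rows 2
lin [0.805, -0.446, -0.001] rot [0.0, 0.0, -0.05] rows 2
  -> [0.2491 0.3985 0.15  ]
lin [0.658, -0.199, -0.0] rot [0.0, 0.0, -0.047] rows 2
lin [0.679, -0.1, -0.001] rot [0.0, 0.0, -0.048] rows 2
  -> [0.1165 0.4347 0.15  ]
lin [0.001, -0.0, 0.6] rot [0.0, 0.0, 0.0] rows 2
lin [0.0, -0.0, 0.6] rot [0.0, 0.0, 0.0] rows 2
  -> [0.1165 0.4347 0.03  ]
```

View pics/c.png

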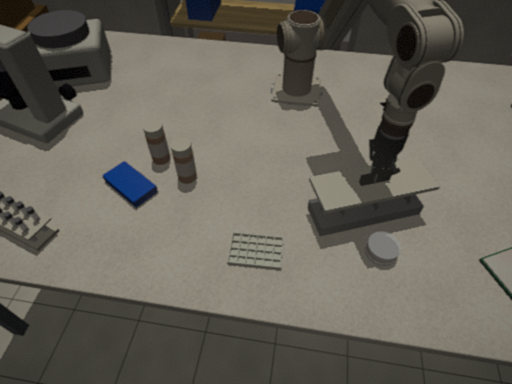

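The lid is held above the carrier, at about (375,185), and the wells show below it. I'll carry it to the free area on the left.

>>> arm_command(
  motion=[
    {"linear": [0.78,-0.6,0.01],"rotation": [0,0,-0.046],"claw": -1},
    {"linear": [0.78,-0.6,0.01],"rotation": [0,0,-0.046],"claw": -1},
  ],
)

```text
time_s: 5.48
tool_pos: [0.5104, 0.3122, 0.146]
eef_rot: [[-0.528, 0.849, -0.006], [0.849, 0.528, -0.003], [0.001, -0.006, -1.0]]
ft_force: [-1.0, 0.2, -2.7]
gripper_width: 0.0147
grasp_force: 61.0
```

>>> arm_command(
  motion=[
    {"linear": [0.855,-0.482,0],"rotation": [0,0,-0.045],"claw": -1},
    {"linear": [0.855,-0.482,0],"rotation": [0,0,-0.045],"claw": -1},
  ],
)

```text
time_s: 5.72
tool_pos: [0.424, 0.3596, 0.1465]
eef_rot: [[-0.644, 0.765, -0.004], [0.765, 0.644, -0.003], [0.001, -0.005, -1.0]]
ft_force: [-0.1, 0.4, -2.5]
gripper_width: 0.0151
grasp_force: 61.1
```

>>> arm_command(
  motion=[
    {"linear": [0.725,-0.566,0],"rotation": [0,0,-0.05],"claw": -1},
    {"linear": [0.725,-0.566,0],"rotation": [0,0,-0.05],"claw": -1},
  ],
)

```text
time_s: 5.98
tool_pos: [0.3338, 0.3779, 0.1466]
eef_rot: [[-0.756, 0.655, -0.004], [0.655, 0.756, -0.004], [0.001, -0.006, -1.0]]
ft_force: [0.2, -0.4, -2.8]
gripper_width: 0.0147
grasp_force: 61.1
```

>>> arm_command(
  motion=[
    {"linear": [0.805,-0.446,0],"rotation": [0,0,-0.05],"claw": -1},
    {"linear": [0.805,-0.446,0],"rotation": [0,0,-0.05],"claw": -1},
  ],
)

```text
time_s: 6.22
tool_pos: [0.2443, 0.3968, 0.1469]
eef_rot: [[-0.849, 0.529, -0.003], [0.529, 0.849, -0.004], [0.001, -0.005, -1.0]]
ft_force: [-0.3, 0.5, -2.9]
gripper_width: 0.0146
grasp_force: 61.1
```

>>> arm_command(
  motion=[
    {"linear": [0.658,-0.199,0],"rotation": [0,0,-0.047],"claw": -1},
    {"linear": [0.658,-0.199,0],"rotation": [0,0,-0.047],"claw": -1},
  ],
)

```text
time_s: 6.48
tool_pos: [0.1776, 0.4154, 0.1472]
eef_rot: [[-0.919, 0.395, -0.003], [0.395, 0.919, -0.004], [0.001, -0.005, -1.0]]
ft_force: [0.3, -0.2, -1.6]
gripper_width: 0.0146
grasp_force: 61.1
```

>>> arm_command(
  motion=[
    {"linear": [0.679,-0.1,0],"rotation": [0,0,-0.048],"claw": -1},
    {"linear": [0.679,-0.1,0],"rotation": [0,0,-0.048],"claw": -1},
    {"linear": [0.679,-0.1,0],"rotation": [0,0,-0.048],"claw": -1},
  ],
)

```text
time_s: 6.85
tool_pos: [0.1153, 0.4337, 0.148]
eef_rot: [[-0.966, 0.259, 0.0], [0.259, 0.966, -0.002], [-0.001, -0.002, -1.0]]
ft_force: [0.2, 0.3, -2.5]
gripper_width: 0.0146
grasp_force: 61.1
```

>>> arm_command(
  motion=[
    {"linear": [0,0,0.4],"rotation": [0,0,0],"claw": -1},
    {"linear": [0,0,0.8],"rotation": [0,0,0],"claw": -1},
    {"linear": [0,0,0.95],"rotation": [0,0,0],"claw": -1},
    {"linear": [0,0,0.95],"rotation": [0,0,0],"claw": -1},
  ],
)

```text
time_s: 7.35
tool_pos: [0.1165, 0.4324, 0.0524]
eef_rot: [[-0.965, 0.262, -0.001], [0.262, 0.965, -0.004], [-0.001, -0.004, -1.0]]
ft_force: [-0.3, -0.7, -2.7]
gripper_width: 0.0147
grasp_force: 60.9
```

>>> arm_command(
  motion=[
    {"linear": [0,0,0.12],"rotation": [0,0,0],"claw": -1},
    {"linear": [0,0,0.22],"rotation": [0,0,0],"claw": -1},
    {"linear": [0,0,0.26],"rotation": [0,0,0],"claw": -1},
    {"linear": [0,0,0.26],"rotation": [0,0,0],"claw": -1},
  ],
)

```text
time_s: 7.85
tool_pos: [0.1153, 0.4343, 0.0278]
eef_rot: [[-0.966, 0.258, -0.0], [0.258, 0.966, -0.0], [-0.0, -0.0, -1.0]]
ft_force: [-0.6, -0.5, -2.1]
gripper_width: 0.0145
grasp_force: 61.0
```

>>> arm_command(
  motion=[
    {"linear": [0,0,0.015],"rotation": [0,0,0],"claw": -1},
    {"linear": [0,0,0.02],"rotation": [0,0,0],"claw": -1},
    {"linear": [0,0,0.02],"rotation": [0,0,0],"claw": -1},
  ],
)

```text
time_s: 8.22
tool_pos: [0.1154, 0.4349, 0.027]
eef_rot: [[-0.966, 0.258, 0.0], [0.258, 0.966, 0.001], [0.0, 0.001, -1.0]]
ft_force: [-0.2, -1.9, 4.8]
gripper_width: 0.0149
grasp_force: 62.2
```

>>> arm_command(
  motion=[
    {"linear": [0,0,0],"rotation": [0,0,0],"claw": 0.2},
    {"linear": [0,0,0],"rotation": [0,0,0],"claw": 0.2},
    {"linear": [0,0,0],"rotation": [0,0,0],"claw": 0.2},
    {"linear": [0,0,0],"rotation": [0,0,0],"claw": 0.2},
  ],
)

```text
time_s: 8.72
tool_pos: [0.1154, 0.4345, 0.026]
eef_rot: [[-0.966, 0.259, -0.0], [0.259, 0.966, 0.0], [0.0, 0.0, -1.0]]
ft_force: [-0.5, -0.2, 0.6]
gripper_width: 0.0514
grasp_force: 0.0
```

>>> arm_command(
  motion=[
    {"linear": [0,0,-0.4],"rotation": [0,0,0],"claw": 0.2},
    {"linear": [0,0,-0.95],"rotation": [0,0,0],"claw": 0.2},
    {"linear": [0,0,-0.95],"rotation": [0,0,0],"claw": 0.2},
  ],
)

```text
time_s: 9.1
tool_pos: [0.1163, 0.4381, 0.1251]
eef_rot: [[-0.966, 0.259, 0.002], [0.259, 0.966, 0.009], [-0.0, 0.01, -1.0]]
ft_force: [-0.4, 0.1, -0.7]
gripper_width: 0.0514
grasp_force: 0.0
```

>>> arm_command(
  motion=[
    {"linear": [0,0,-0.5],"rotation": [0,0,0],"claw": 1},
    {"linear": [0,0,-1],"rotation": [0,0,0],"claw": 1},
    {"linear": [0,0,-1],"rotation": [0,0,0],"claw": 1},
  ],
)

```text
time_s: 9.48
tool_pos: [0.116, 0.4369, 0.2241]
eef_rot: [[-0.966, 0.258, 0.002], [0.259, 0.966, 0.007], [-0.0, 0.008, -1.0]]
ft_force: [0.1, -0.1, -0.5]
gripper_width: 0.0851
grasp_force: 0.0
```

```bash
python3 look.py d; python3 - <<'E'
from plan import *
p=cam("top")
for k in range(3): print(k,[(round(d["conf"],2),w2(p,d["centre"]).round(4)) for d in manip.pinpoint(f"well{k}",p)])
for d in manip.cut_out("carrier",p)[:1]:
    c=cloud(p,d["pixels"]); t=c[(c[:,2]>.034)&(c[:,2]<.05)]; print(np.median(t[:,2]),cv2.minAreaRect((t[:,:2]*1000).astype(np.float32)))
    cv2.imwrite("pics/e.png",p["frame"])
s=cam("scene")
for k in range(3): print(k,[(round(d["conf"],2),w2(s,d["centre"]).round(4)) for d in manip.pinpoint(f"well{k}",s)])
E
```

```text
9.475 [0.116  0.4369 0.2241] [[-0.966   0.2585  0.002 ]
 [ 0.2585  0.966   0.0073]
 [-0.      0.0076 -1.    ]] 0.08509042950011603
scene jar0 pin [(0.97, array([ 0.553, -0.316,  0.004])), (0.85, array([ 0.486, -0.427, -0.001])), (0.34, array([ 0.804, -0.037,  0.003]))]
scene lid pin [(0.77, array([ 0.115,  0.438, -0.002]))]
scene carrier pin [(0.81, array([ 0.601,  0.267, -0.004])), (0.53, array([ 0.485, -0.431, -0.002]))]
scene tray pin [(0.95, array([ 0.801, -0.039,  0.003])), (0.23, array([0.744, 0.315, 0.001]))]
scene slidebox pin [(0.96, array([ 0.629, -0.487, -0.002]))]
scene dishes pin [(0.91, array([0.745, 0.315, 0.004]))]
scene jarmask 0.94 813 top [ 0.4854 -0.4254  0.1481] mid [ 0.4839 -0.4258  0.1486]
scene jarmask 0.87 865 top [ 0.5535 -0.3121  0.1482] mid [ 0.5529 -0.3123  0.1486]
scene lid z 0.014031620513024068 rect ((117.39405822753906, 438.4309997558594), (122.21743774414062, 350.5157165527344), 75.06629943847656)
 bar ((118.98162841796875, 437.2308044433594), (16.028841018676758, 91.47557830810547), 75.11681365966797) 0.04815388614501057
top jar0 pin [(0.92, array([
[... 1020 characters left out ...]
 (0.65, array([0.6006, 0.2675, 0.0121])), (0.58, array([0.6446, 0.1657, 0.0075]))]
2 [(0.79, array([0.556 , 0.3608, 0.0085])), (0.65, array([0.6006, 0.2675, 0.0121])), (0.58, array([0.6446, 0.1657, 0.0075]))]
0.040838306313010594 ((600.10693359375, 264.3822021484375), (111.30001068115234, 331.421875), 23.883676528930664)
0 [(0.96, array([0.6467, 0.1648, 0.0108])), (0.92, array([0.5529, 0.3694, 0.0026])), (0.76, array([0.5996, 0.2622, 0.0091]))]
1 [(0.96, array([0.6467, 0.1648, 0.0108])), (0.92, array([0.5529, 0.3694, 0.0026])), (0.76, array([0.5996, 0.2622, 0.0091]))]
2 [(0.96, array([0.6467, 0.1648, 0.0108])), (0.92, array([0.5529, 0.3694, 0.0026])), (0.76, array([0.5996, 0.2622, 0.0091]))]
```

View pics/d.png

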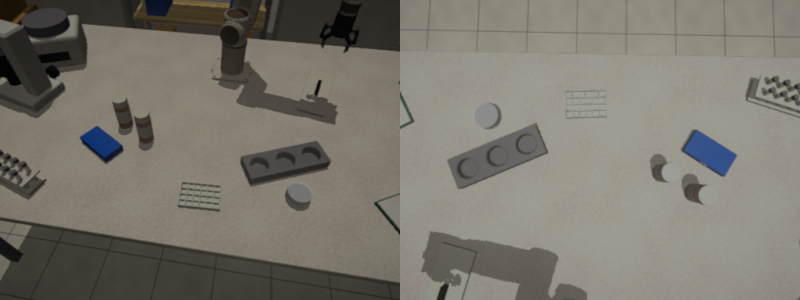

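The lid is flat on the bench at about (0.116,0.436), z 0.015, right way up, and the three wells are open. Now the swing to the jars with the tool turned horizontal.

```bash
python3 - <<'E'
from plan import *
r=math.radians
def P(rad,az,z,dy): return ((rad*math.cos(r(az)),rad*math.sin(r(az)),z),down(r(az+dy)))
e=plan([P(.38,35,.25,45),P(.36,-5,.25,90),P(.40,-29.6,.25,90)])
a=r(-29.6)
plan([((.50*math.cos(a),.50*math.sin(a),.22),horiz(a,-1))],e)
E
```

```text
lin [-0.817, -0.528, -0.097] rot [-0.0, 0.0, -0.009] rows 2
lin [-0.802, -0.551, -0.096] rot [-0.0, 0.0, -0.009] rows 2
lin [-0.787, -0.574, -0.097] rot [-0.0, 0.0, -0.01] rows 2
  -> [0.3113 0.218  0.25  ]
lin [-0.299, -0.791, 0.0] rot [-0.0, 0.0, -0.009] rows 2
lin [-0.276, -0.8, 0.0] rot [-0.0, 0.0, -0.009] rows 2
lin [-0.254, -0.807, 0.0] rot [-0.0, 0.0, -0.009] rows 2
  -> [ 0.3586 -0.0314  0.25  ]
lin [-0.02, -0.833, 0.0] rot [0.0, 0.0, 0.068] rows 2
lin [-0.195, -0.809, 0.0] rot [0.0, 0.0, 0.068] rows 2
  -> [ 0.3478 -0.1975  0.25  ]
lin [-0.5, -0.0, 0.15] rot [0.0, -0.25, 0.0] rows 5
lin [-0.248, -0.001, 0.46] rot [0.0, -0.25, 0.0] rows 5
  -> [ 0.4348 -0.247   0.22  ]
```

>>> arm_command(
  motion=[
    {"linear": [-0.817,-0.528,-0.097],"rotation": [0,0,-0.009],"claw": 1},
    {"linear": [-0.817,-0.528,-0.097],"rotation": [0,0,-0.009],"claw": 1},
  ],
)

```text
time_s: 11.08
tool_pos: [0.1813, 0.361, 0.2308]
eef_rot: [[-0.973, 0.231, 0.0], [0.231, 0.973, -0.001], [-0.0, -0.0, -1.0]]
ft_force: [0.7, 0.9, 0.0]
gripper_width: 0.0858
grasp_force: 0.0
```

>>> arm_command(
  motion=[
    {"linear": [-0.802,-0.551,-0.096],"rotation": [0,0,-0.009],"claw": 1},
    {"linear": [-0.802,-0.551,-0.096],"rotation": [0,0,-0.009],"claw": 1},
  ],
)

```text
time_s: 11.32
tool_pos: [0.247, 0.2886, 0.2407]
eef_rot: [[-0.979, 0.205, 0.001], [0.205, 0.979, 0.0], [-0.001, 0.0, -1.0]]
ft_force: [-0.5, 0.5, 0.5]
gripper_width: 0.0852
grasp_force: 0.0
```

>>> arm_command(
  motion=[
    {"linear": [-0.787,-0.574,-0.097],"rotation": [0,0,-0.01],"claw": 1},
    {"linear": [-0.787,-0.574,-0.097],"rotation": [0,0,-0.01],"claw": 1},
  ],
)

```text
time_s: 11.58
tool_pos: [0.3126, 0.2163, 0.2505]
eef_rot: [[-0.985, 0.174, 0.001], [0.174, 0.985, 0.0], [-0.001, 0.001, -1.0]]
ft_force: [0.4, -0.3, 0.9]
gripper_width: 0.0852
grasp_force: 0.0
```

>>> arm_command(
  motion=[
    {"linear": [-0.3,-0.79,0],"rotation": [0,0,-0.01],"claw": 1},
    {"linear": [-0.3,-0.79,0],"rotation": [0,0,-0.01],"claw": 1},
  ],
)

```text
time_s: 11.82
tool_pos: [0.3274, 0.1325, 0.2501]
eef_rot: [[-0.989, 0.145, 0.0], [0.145, 0.989, -0.001], [-0.0, -0.0, -1.0]]
ft_force: [0.6, -0.1, -0.3]
gripper_width: 0.0855
grasp_force: 0.0
```

>>> arm_command(
  motion=[
    {"linear": [-0.28,-0.8,0],"rotation": [0,0,-0.01],"claw": 1},
    {"linear": [-0.28,-0.8,0],"rotation": [0,0,-0.01],"claw": 1},
  ],
)

```text
time_s: 12.08
tool_pos: [0.3437, 0.0495, 0.2502]
eef_rot: [[-0.994, 0.114, 0.0], [0.114, 0.994, -0.0], [-0.001, -0.0, -1.0]]
ft_force: [1.1, 0.3, 0.3]
gripper_width: 0.0852
grasp_force: 0.0
```

>>> arm_command(
  motion=[
    {"linear": [-0.25,-0.8,0],"rotation": [0,0,-0.01],"claw": 1},
    {"linear": [-0.25,-0.8,0],"rotation": [0,0,-0.01],"claw": 1},
  ],
)

```text
time_s: 12.32
tool_pos: [0.3599, -0.033, 0.2502]
eef_rot: [[-0.997, 0.083, 0.001], [0.083, 0.997, -0.001], [-0.001, -0.0, -1.0]]
ft_force: [0.0, 0.8, -0.1]
gripper_width: 0.0851
grasp_force: 0.0
```

>>> arm_command(
  motion=[
    {"linear": [-0.02,-0.833,0],"rotation": [0,0,0.068],"claw": 1},
    {"linear": [-0.02,-0.833,0],"rotation": [0,0,0.068],"claw": 1},
  ],
)

```text
time_s: 12.58
tool_pos: [0.3547, -0.1162, 0.2501]
eef_rot: [[-0.956, 0.294, 0.0], [0.294, 0.956, -0.001], [-0.0, -0.001, -1.0]]
ft_force: [0.5, 0.3, 0.1]
gripper_width: 0.0856
grasp_force: 0.0
```

>>> arm_command(
  motion=[
    {"linear": [-0.2,-0.81,0],"rotation": [0,0,0.068],"claw": 1},
    {"linear": [-0.2,-0.81,0],"rotation": [0,0,0.068],"claw": 1},
    {"linear": [-0.2,-0.81,0],"rotation": [0,0,0.068],"claw": 1},
  ],
)

```text
time_s: 12.95
tool_pos: [0.3505, -0.1982, 0.2499]
eef_rot: [[-0.873, 0.488, -0.0], [0.488, 0.873, 0.0], [0.0, 0.0, -1.0]]
ft_force: [-0.9, 0.1, 0.6]
gripper_width: 0.0853
grasp_force: 0.0
```

```bash
python3 - <<'E'
from plan import *
print(manip.read_state()["qpos"])
a=math.radians(-29.6)
plan([((.50*math.cos(a),.50*math.sin(a),.22),horiz(a,-1))])
E
```

```text
[-0.5147  0.0391 -0.1841  1.3478  0.0001 -0.005 ]
lin [-0.487, -0.007, 0.149] rot [0.001, -0.25, 0.001] rows 5
lin [-0.238, -0.005, 0.45] rot [0.001, -0.25, 0.001] rows 5
  -> [ 0.4348 -0.2469  0.22  ]
```

>>> arm_command(
  motion=[
    {"linear": [-0.49,-0.01,0.15],"rotation": [0,-0.25,0],"claw": 1},
    {"linear": [-0.49,-0.01,0.15],"rotation": [0,-0.25,0],"claw": 1},
    {"linear": [-0.49,-0.01,0.15],"rotation": [0,-0.25,0],"claw": 1},
    {"linear": [-0.49,-0.01,0.15],"rotation": [0,-0.25,0],"claw": 1},
    {"linear": [-0.49,-0.01,0.15],"rotation": [0,-0.25,0],"claw": 1},
  ],
)

```text
time_s: 13.58
tool_pos: [0.3877, -0.2171, 0.2281]
eef_rot: [[-0.624, 0.483, 0.615], [0.345, 0.876, -0.338], [-0.702, 0.001, -0.713]]
ft_force: [0.1, 0.3, -0.5]
gripper_width: 0.0854
grasp_force: 0.0
```

>>> arm_command(
  motion=[
    {"linear": [-0.24,0,0.45],"rotation": [0,-0.25,0],"claw": 1},
    {"linear": [-0.24,0,0.45],"rotation": [0,-0.25,0],"claw": 1},
    {"linear": [-0.24,0,0.45],"rotation": [0,-0.25,0],"claw": 1},
    {"linear": [-0.24,0,0.45],"rotation": [0,-0.25,0],"claw": 1},
    {"linear": [-0.24,0,0.45],"rotation": [0,-0.25,0],"claw": 1},
  ],
)

```text
time_s: 14.2
tool_pos: [0.5244, -0.2948, 0.29]
eef_rot: [[-0.174, 0.481, 0.859], [0.096, 0.877, -0.471], [-0.98, 0.001, -0.198]]
ft_force: [0.9, -0.1, -0.1]
gripper_width: 0.0853
grasp_force: 0.0
```

```bash
python3 - <<'E'
from plan import *
s=manip.read_state();print(s["qpos"],s["tool_pos"],s["eef_rot"])
a=math.radians(-29.6); c=np.array([.552,-.314,.075]); u=np.array([math.cos(a),math.sin(a),0])
plan([(c-.085*u,horiz(a,-1)),(c+.017*u,horiz(a,-1))])
p=cam("scene"); cv2.imwrite("pics/f.png",p["frame"])
E
```

```text
[-0.5225  0.1078 -1.0858 -0.9938  0.0206 -0.0035] [ 0.5244 -0.2948  0.29  ] [[-0.1736  0.4809  0.8594]
 [ 0.0959  0.8768 -0.4712]
 [-0.9801  0.0006 -0.1984]]
lin [0.736, -0.008, -0.026] rot [0.002, -0.021, 0.0] rows 2
lin [0.733, -0.008, -0.075] rot [0.001, -0.021, 0.0] rows 2
lin [0.727, -0.009, -0.123] rot [0.002, -0.022, 0.0] rows 2
  -> [ 0.4781 -0.272   0.075 ]
lin [0.001, 0.0, 0.51] rot [-0.0, 0.0, 0.0] rows 1
lin [0.0, 0.0, 0.51] rot [-0.0, 0.0, 0.0] rows 1
  -> [ 0.5668 -0.3224  0.075 ]
```

View pics/f.png

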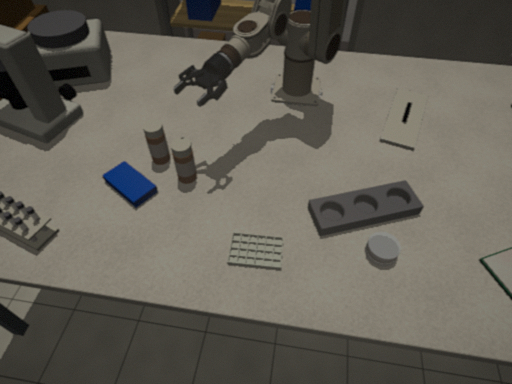

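```bash
cat > kin.py <<'E'
import numpy as np
from scipy.optimize import fsolve
D=[(.2406,.005,1.3352,.4995,.2304),(.594,.3294,1.3062,.6562,.1488),(.0391,-.1841,1.3478,.4027,.2499),(.1078,-1.0858,-.9938,.6016,.290)]
A=[];b=[]
for q2,q3,q4,r,z in D:
    f=q2-q3;p=f+q4
    A+=[[1,0,np.sin(q2),np.cos(f),np.cos(p)],[0,1,np.cos(q2),-np.sin(f),-np.sin(p)]];b+=[r,z]
c,res,_,sv=np.linalg.lstsq(np.array(A),np.array(b),rcond=None)
if __name__=="__main__": print(c,np.array(A)@c-b,sv)
def ik(r,z,p):
    g=lambda q:[c[0]+c[2]*np.sin(q[0])+c[3]*np.cos(q[0]-q[1])+c[4]*np.cos(p)-r,c[1]+c[2]*np.cos(q[0])-c[3]*np.sin(q[0]-q[1])-c[4]*np.sin(p)-z]
    q,_,ok,_=fsolve(g,[.5,-.5],full_output=1)
    return (q[0],q[1],p-q[0]+q[1]) if ok==1 else None
if __name__=="__main__":
    for p in(0,.1,-.1):
        for z in(.075,.12,.16):
            for r in(.55,.6,.65,.7,.75):
                q=ik(r,z,p); print(p,z,r,None if q is None else np.round(q,2), "" if q is None or not(-1.05<=q[0]<=1.87 and -1.09<=q[1]<=1.28 and -1.99<=q[2]<=2.15) else "ok")
E
python3 kin.py
```

```text
[-0.04080186  0.28969448  0.49454311  0.43498977  0.43759985] [ 5.11870525e-04  4.54396557e-04 -3.66517920e-04 -6.33164234e-04
 -5.98132587e-05  7.41847574e-05 -8.55393458e-05  1.04582920e-04] [3.37148946 2.65118184 1.22699401 0.30625667 0.07061305]
0 0.075 0.55 [ 1.45 -1.01 -2.46] 
0 0.075 0.6 [ 1.32 -0.94 -2.26] 
0 0.075 0.65 [ 1.23 -0.85 -2.08] 
0 0.075 0.7 [ 1.17 -0.76 -1.93] ok
0 0.075 0.75 [ 1.13 -0.66 -1.79] ok
0 0.12 0.55 [ 1.33 -1.09 -2.42] 
0 0.12 0.6 [ 1.2  -1.01 -2.2 ] 
0 0.12 0.65 [ 1.1  -0.91 -2.02] 
0 0.12 0.7 [ 1.05 -0.81 -1.86] ok
0 0.12 0.75 [ 1.02 -0.71 -1.73] ok
0 0.16 0.55 [ 1.21 -1.15 -2.36] 
0 0.16 0.6 [ 1.06 -1.06 -2.13] 
0 0.16 0.65 [ 0.98 -0.96 -1.94] ok
0 0.16 0.7 [ 0.93 -0.86 -1.79] ok
0 0.16 0.75 [ 0.91 -0.75 -1.66] ok
0.1 0.075 0.55 [ 1.33 -1.08 -2.31] 
0.1 0.075 0.6 [ 1.19 -1.   -2.1 ] 
0.1 0.075 0.65 [ 1.11 -0.91 -1.91] ok
0.1 0.075 0.7 [ 1.05 -0.81 -1.76] ok
0.1 0.075 0.75 [ 1.02 -0.7  -1.62] ok
0.1 0.12 0.55 [ 1.18 -1.16 -2.24] 
0.1 0.12 0.6 [ 1.05 -1.06 -2.01] 
0.1 0.12 0.65 [ 0.96 -0.96 -1.83] ok
0.1 0.12 0.7 [ 0.92 -0.86 -1.67] ok
0.1 0.12 0.75 [ 0.9  -0.74 -1.54] ok
0.1 0.16 0.55 [ 1.02 -1.21 -2.13] 
0.1 0.16 0.6 [ 0.89 -1.1  -1.9 ] 
0.1 0.16 0.65 [ 0.83 -1.   -1.72] ok
0.1 0.16 0.7 [ 0.79 -0.89 -1.58] ok
0.1 0.16 0.75 [ 0.79 -0.77 -1.46] ok
-0.1 0.075 0.55 [ 1.54 -0.92 -2.56] 
-0.1 0.075 0.6 [ 1.43 -0.86 -2.38] 
-0.1 0.075 0.65 [ 1.34 -0.78 -2.22] 
-0.1 0.075 0.7 [ 1.28 -0.69 -2.07] 
-0.1 0.075 0.75 [ 1.24 -0.59 -1.93] ok
-0.1 0.12 0.55 [ 1.44 -1.01 -2.55] 
-0.1 0.12 0.6 [ 1.31 -0.93 -2.35] 
-0.1 0.12 0.65 [ 1.22 -0.85 -2.17] 
-0.1 0.12 0.7 [ 1.16 -0.76 -2.02] 
-0.1 0.12 0.75 [ 1.13 -0.65 -1.88] ok
-0.1 0.16 0.55 [ 1.34 -1.08 -2.52] 
-0.1 0.16 0.6 [ 1.2 -1.  -2.3] 
-0.1 0.16 0.65 [ 1.11 -0.91 -2.12] 
-0.1 0.16 0.7 [ 1.06 -0.81 -1.96] ok
-0.1 0.16 0.75 [ 1.03 -0.7  -1.83] ok
```

The elbow reached its limit: a radial, horizontal approach isn't reachable at this radius. I'll yaw the tool with joint 5, pointing roughly along +x, and see which joints that gives.

```bash
python3 - <<'E'
from plan import *
a=math.radians(-29.6)
s=(np.array([.4348,-.247,.22]),horiz(a,-1))
t=((.49,-.31,.20),horiz(0,-1))
print("from commanded");plan([t],s)
print("from measured");plan([t])
E
```

```text
from commanded
lin [0.2, -0.275, 0.791] rot [-0.164, 0.0, 0.0] rows 3
  -> [ 0.49 -0.31  0.2 ]
from measured
lin [0.875, -0.298, -0.086] rot [-0.159, -0.064, -0.017] rows 3
  -> [ 0.49 -0.31  0.2 ]
```

>>> arm_command(
  motion=[
    {"linear": [0.2,-0.275,0.79],"rotation": [-0.164,0,0],"claw": 1},
    {"linear": [0.2,-0.275,0.79],"rotation": [-0.164,0,0],"claw": 1},
    {"linear": [0.2,-0.275,0.79],"rotation": [-0.164,0,0],"claw": 1},
    {"linear": [0.2,-0.275,0.79],"rotation": [-0.164,0,0],"claw": 1},
    {"linear": [0.2,-0.275,0.79],"rotation": [-0.164,0,0],"claw": 1},
  ],
)

```text
time_s: 14.88
tool_pos: [0.5736, -0.3555, 0.2503]
eef_rot: [[-0.181, -0.001, 0.983], [0.101, 0.995, 0.02], [-0.978, 0.103, -0.18]]
ft_force: [-0.5, 0.4, 0.3]
gripper_width: 0.0855
grasp_force: 0.0
```

```bash
python3 - <<'E'
from plan import *
s=manip.read_state();print(s["qpos"],s["tool_pos"],s["eef_rot"])
E
```

```text
[-0.9201  0.4127 -0.7591 -0.8706  0.9179 -0.137 ] [ 0.5736 -0.3555  0.2503] [[-0.1813 -0.0009  0.9834]
 [ 0.1012  0.9947  0.0195]
 [-0.9782  0.103  -0.1802]]
```

```bash
cat > hik.py <<'E'
from kin import c
import numpy as np
from scipy.optimize import fsolve
b=.303;a=c[4]-b
lo=np.array([-2.72,-1.05,-1.09,-1.99,-1.42]);hi=np.array([2.72,1.87,1.28,2.15,1.44])
def hik(t,az):
    az=np.radians(az);W=np.array(t[:2])-b*np.array([np.cos(az),np.sin(az)]);q1=np.arctan2(W[1],W[0]);r=np.hypot(*W)
    g=lambda q:[c[0]+c[2]*np.sin(q[0])+c[3]*np.cos(q[0]-q[1])+a-r,c[1]+c[2]*np.cos(q[0])-c[3]*np.sin(q[0]-q[1])-t[2]]
    q,_,ok,_=fsolve(g,[.9,-.8],full_output=1)
    Q=np.array([q1,q[0],q[1],q[1]-q[0],az-q1]); m=np.minimum(Q-lo,hi-Q)
    return (Q.round(2),m.min().round(2)) if ok==1 else (None,-9)
if __name__=="__main__":
  C=np.radians(23.8);cx=np.array([.6,.265]);y=np.array([-np.sin(C),np.cos(C)])
  T={"B":((.552,-.314),[0,10,20,-90,-80]),"A":((.484,-.431),[0,-10,10,20]),"w0":(cx-.11*y,[24,-10,50,70,0,-30,-45]),"w1":(cx,[24,0,50,70,80,-30,-45]),"w2":(cx+.11*y,[24,10,60,80,-10,-20,-30])}
  for k,(p,azs) in T.items():
    for A in azs:
      u=np.array([np.cos(np.radians(A)),np.sin(np.radians(A))])
      o=[]
      for back,z in((-.017,.075),(.085,.075),(-.017,.12),(-.017,.17),(.085,.16)):
        o.append(hik((*(np.array(p)-back*u),z),A))
      print(k,A,o[0][0],[x[1] for x in o])
E
python3 hik.py
```

```text
B 0 [-0.87  1.16 -0.73 -1.89  0.87] [np.float64(0.1), np.float64(-0.07), np.float64(0.17), np.float64(0.26), np.float64(0.07)]
B 10 [-0.93  1.13 -0.64 -1.77  1.11] [np.float64(0.22), np.float64(0.11), np.float64(0.28), np.float64(0.33), np.float64(0.11)]
B 20 [-0.97  1.11 -0.54 -1.66  1.32] [np.float64(0.12), np.float64(-0.08), np.float64(0.12), np.float64(0.12), np.float64(-0.08)]
B -90 [-0.05  1.11 -0.42 -1.53 -1.52] [np.float64(-0.1), np.float64(-0.28), np.float64(-0.1), np.float64(-0.1), np.float64(-0.28)]
B -80 [-0.06  1.11 -0.54 -1.65 -1.33] [np.float64(0.09), np.float64(-0.12), np.float64(0.09), np.float64(0.09), np.float64(-0.12)]
A 0 [-1.14  1.12 -0.6  -1.72  1.14] [np.float64(0.27), np.float64(0.09), np.float64(0.3), np.float64(0.3), np.float64(0.09)]
A -10 [-1.08  1.14 -0.69 -1.83  0.91] [np.float64(0.16), np.float64(0.0), np.float64(0.22), np.float64(0.3), np.float64(0.15)]
A 10 [-1.17  1.11 -0.5  -1.61  1.35] [np.float64(0.09), np.float64(-0.1), np.float64(0.09), np.float64(0.09), np.float64(-0.1)]
A 20 [-1.18  1.11 -0.38 -1.49  1.53] [np.float64(-0.09), np.float64(-0.27
[... 2103 characters left out ...]
oat64(0.19), np.float64(0.27), np.float64(0.04)]
w2 60 [ 0.28  1.14 -0.69 -1.84  0.77] [np.float64(0.15), np.float64(-0.04), np.float64(0.22), np.float64(0.3), np.float64(0.1)]
w2 80 [ 0.16  1.11 -0.52 -1.63  1.23] [np.float64(0.21), np.float64(0.01), np.float64(0.21), np.float64(0.21), np.float64(0.01)]
w2 -10 [ 0.99  1.11 -0.55 -1.66 -1.16] [np.float64(0.26), np.float64(0.06), np.float64(0.26), np.float64(0.26), np.float64(0.06)]
w2 -20 [ 1.02  1.11 -0.44 -1.55 -1.37] [np.float64(0.05), np.float64(-0.13), np.float64(0.05), np.float64(0.05), np.float64(-0.13)]
w2 -30 [ 1.03  1.12 -0.32 -1.44 -1.55] [np.float64(-0.13), np.float64(-0.3), np.float64(-0.13), np.float64(-0.13), np.float64(-0.3)]
```

```bash
cat > go.py <<'E'
from plan import *
from hik import hik
def seq(c,az,stages,up=-1):
    u=np.array([math.cos(math.radians(az)),math.sin(math.radians(az)),0]);e=None
    for back,z in stages:
        t=np.array([c[0],c[1],0])-back*u; t[2]=z
        print("IK",*hik(t,az)); e=plan([(t,horiz(math.radians(az),up))],e)
E
python3 - <<'E'
from go import *
seq((.552,-.314),10,[(.07,.16),(.07,.08),(-.017,.08)])
E
```

```text
IK [-1.12  0.92 -0.8  -1.72  1.29] 0.15
lin [0.539, 0.1, -0.361] rot [-0.026, -0.027, -0.019] rows 2
lin [0.498, 0.161, -0.394] rot [-0.026, -0.028, -0.019] rows 2
  -> [ 0.4831 -0.3262  0.16  ]
IK [-1.12  1.14 -0.72 -1.85  1.29] 0.14
lin [0.8, 0.001, -0.0] rot [-0.0, 0.0, 0.0] rows 2
  -> [ 0.4831 -0.3262  0.08  ]
IK [-0.93  1.12 -0.65 -1.77  1.11] 0.22
lin [0.0, 0.0, 0.87] rot [-0.0, 0.0, 0.0] rows 2
  -> [ 0.5688 -0.3111  0.08  ]
```

>>> arm_command(
  motion=[
    {"linear": [0.54,0.1,-0.36],"rotation": [-0.026,-0.027,-0.019],"claw": 1},
    {"linear": [0.54,0.1,-0.36],"rotation": [-0.026,-0.027,-0.019],"claw": 1},
  ],
)

```text
time_s: 15.12
tool_pos: [0.5278, -0.3381, 0.2041]
eef_rot: [[-0.095, -0.093, 0.991], [0.047, 0.994, 0.098], [-0.994, 0.056, -0.09]]
ft_force: [-0.6, -0.9, -0.8]
gripper_width: 0.0849
grasp_force: 0.0
```

>>> arm_command(
  motion=[
    {"linear": [0.498,0.161,-0.394],"rotation": [-0.026,-0.028,-0.019],"claw": 1},
    {"linear": [0.498,0.161,-0.394],"rotation": [-0.026,-0.028,-0.019],"claw": 1},
    {"linear": [0.498,0.161,-0.394],"rotation": [-0.026,-0.028,-0.019],"claw": 1},
  ],
)

```text
time_s: 15.5
tool_pos: [0.4826, -0.3244, 0.156]
eef_rot: [[-0.004, -0.174, 0.985], [0.007, 0.985, 0.174], [-1.0, 0.008, -0.002]]
ft_force: [0.7, 0.0, 0.8]
gripper_width: 0.0852
grasp_force: 0.0
```

>>> arm_command(
  motion=[
    {"linear": [0.4,0,0],"rotation": [0,0,0],"claw": 1},
    {"linear": [0.7,0,0],"rotation": [0,0,0],"claw": 1},
    {"linear": [0.8,0,0],"rotation": [0,0,0],"claw": 1},
    {"linear": [0.8,0,0],"rotation": [0,0,0],"claw": 1},
  ],
)

```text
time_s: 16.0
tool_pos: [0.4839, -0.3258, 0.0814]
eef_rot: [[0.001, -0.175, 0.985], [-0.003, 0.985, 0.175], [-1.0, -0.003, 0.001]]
ft_force: [0.4, 0.3, -0.2]
gripper_width: 0.0856
grasp_force: 0.0
```

```bash
python3 - <<'E'
from go import *
s=manip.read_state();print(s["qpos"],s["tool_pos"],s["eef_rot"])
seq((.552,-.314),10,[(-.017,.08)])
p=cam("scene"); q=cam("top");cv2.imwrite("pics/g.png",np.hstack([p["frame"][60:260,60:360],q["frame"][110:310,260:]]))
E
```

```text
[-1.1164  1.1293 -0.7891 -1.9213  1.2924 -0.0004] [ 0.4839 -0.3258  0.0814] [[ 0.0013 -0.1751  0.9846]
 [-0.003   0.9845  0.1751]
 [-1.     -0.0032  0.0008]]
IK [-0.93  1.12 -0.65 -1.77  1.11] 0.22
lin [0.015, -0.003, 0.861] rot [0.0, 0.0, 0.001] rows 2
  -> [ 0.5687 -0.311   0.08  ]
```

View pics/g.png

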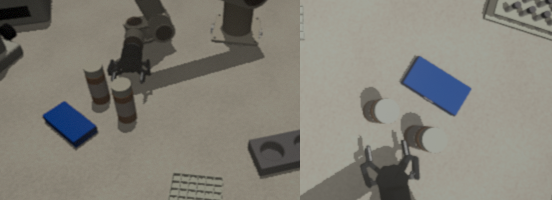

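The gripper is level in front of jar B: in the top crop its fingers are at (368,155) and (410,155), with B at (380,110) and A beside it at (430,138). I'll move forward and grip.

>>> arm_command(
  motion=[
    {"linear": [0,0,0.4],"rotation": [0,0,0],"claw": 1},
    {"linear": [0.01,0,0.7],"rotation": [0,0,0],"claw": 1},
    {"linear": [0.015,0,0.86],"rotation": [0,0,0],"claw": 1},
    {"linear": [0.015,0,0.86],"rotation": [0,0,0],"claw": 1},
  ],
)

```text
time_s: 16.6
tool_pos: [0.5684, -0.31, 0.0799]
eef_rot: [[0.002, -0.177, 0.984], [-0.003, 0.984, 0.177], [-1.0, -0.004, 0.001]]
ft_force: [-0.0, 1.2, 1.8]
gripper_width: 0.0854
grasp_force: 0.0
```

>>> arm_command(
  motion=[
    {"linear": [0,0,0],"rotation": [0,0,0],"claw": -1},
    {"linear": [0,0,0],"rotation": [0,0,0],"claw": -1},
    {"linear": [0,0,0],"rotation": [0,0,0],"claw": -1},
    {"linear": [0,0,0],"rotation": [0,0,0],"claw": -1},
  ],
)

```text
time_s: 17.1
tool_pos: [0.5673, -0.312, 0.0789]
eef_rot: [[0.001, -0.172, 0.985], [-0.002, 0.985, 0.172], [-1.0, -0.002, 0.001]]
ft_force: [-4.5, -1.3, 3.3]
gripper_width: 0.0618
grasp_force: 68.0
```

>>> arm_command(
  motion=[
    {"linear": [-0.2,0,0],"rotation": [0,0,0],"claw": -1},
    {"linear": [-0.5,0,0],"rotation": [0,0,0],"claw": -1},
    {"linear": [-0.5,0,0],"rotation": [0,0,0],"claw": -1},
  ],
)

```text
time_s: 17.48
tool_pos: [0.5676, -0.3109, 0.1293]
eef_rot: [[0.001, -0.174, 0.985], [-0.002, 0.985, 0.174], [-1.0, -0.002, 0.0]]
ft_force: [-0.3, 0.4, -3.5]
gripper_width: 0.0619
grasp_force: 67.9
```

```bash
cat > jt.py <<'E'
from plan import *
s=manip.read_state();print(s["qpos"],s["tool_pos"],s["eef_rot"].tolist() if hasattr(s["eef_rot"],"tolist") else s["eef_rot"],s["grasp_force"])
for n in("scene","top"):
    p=cam(n)
    for d in manip.pinpoint("jar0",p): print(n,round(d["conf"],2),w2(p,d["centre"]).round(4))
    for d in manip.cut_out("jar0",p):
        c=cloud(p,d["pixels"]); print(n,"mask",round(d["conf"],2),len(c),"z",np.percentile(c[:,2],[2,98]).round(3),"xy",np.median(c[:,:2],0).round(3))
E
python3 jt.py
```

```text
[-0.9344  0.9785 -0.7628 -1.7422  1.1094 -0.001 ] [ 0.5676 -0.3109  0.1293] [[0.00072527975502854, -0.17402705610772443, 0.9847406042769616], [-0.0017466353539045468, 0.984739140727834, 0.17402808389322563], [-0.9999982116155096, -0.0018462017999095735, 0.0004102495540204361]] 67.91956186294556
scene 0.91 [ 0.5536 -0.3154  0.0503]
scene 0.7 [ 0.5142 -0.4202 -0.0041]
scene 0.66 [0.6456 0.1633 0.012 ]
scene mask 0.76 856 z [0.003 0.15 ] xy [ 0.533 -0.409]
top 0.95 [ 0.5558 -0.3144  0.0497]
top 0.69 [ 0.5108 -0.4188  0.0006]
top 0.58 [ 0.7448  0.3089 -0.0041]
top mask 0.96 761 z [0.015 0.155] xy [ 0.514 -0.414]
top mask 0.68 806 z [0.063 0.203] xy [ 0.555 -0.304]
top mask 0.26 3342 z [0.007 0.047] xy [0.194 0.412]
```

Jar A got nudged: it's now at about (0.512,-0.419), still upright and clear of everything. The open knuckles are wider than I allowed for, so I'll put B down inverted further away, at (0.60,-0.21). First I flip it in the air.

>>> arm_command(
  motion=[
    {"linear": [-0.1,0,0],"rotation": [0,0,0.25],"claw": -1},
    {"linear": [-0.1,0,0],"rotation": [0,0,0.25],"claw": -1},
    {"linear": [-0.1,0,0],"rotation": [0,0,0.25],"claw": -1},
    {"linear": [-0.1,0,0],"rotation": [0,0,0.25],"claw": -1},
    {"linear": [-0.1,0,0],"rotation": [0,0,0.25],"claw": -1},
  ],
)

```text
time_s: 18.4
tool_pos: [0.5676, -0.3109, 0.1377]
eef_rot: [[-0.123, -0.123, 0.985], [0.696, 0.697, 0.174], [-0.708, 0.707, -0.0]]
ft_force: [0.2, 0.3, -2.3]
gripper_width: 0.0617
grasp_force: 67.9
```

>>> arm_command(
  motion=[
    {"linear": [0,0,0],"rotation": [0,0,0.25],"claw": -1},
    {"linear": [0,0,0],"rotation": [0,0,0.25],"claw": -1},
    {"linear": [0,0,0],"rotation": [0,0,0.25],"claw": -1},
    {"linear": [0,0,0],"rotation": [0,0,0.25],"claw": -1},
    {"linear": [0,0,0],"rotation": [0,0,0.25],"claw": -1},
  ],
)

```text
time_s: 19.02
tool_pos: [0.5676, -0.3109, 0.1381]
eef_rot: [[-0.174, -0.001, 0.985], [0.985, 0.003, 0.174], [-0.003, 1.0, 0.0]]
ft_force: [-0.6, -0.1, -2.7]
gripper_width: 0.0624
grasp_force: 67.9
```

>>> arm_command(
  motion=[
    {"linear": [0,0,0],"rotation": [0,0,0.25],"claw": -1},
    {"linear": [0,0,0],"rotation": [0,0,0.25],"claw": -1},
    {"linear": [0,0,0],"rotation": [0,0,0.25],"claw": -1},
    {"linear": [0,0,0],"rotation": [0,0,0.25],"claw": -1},
    {"linear": [0,0,0],"rotation": [0,0,0.25],"claw": -1},
  ],
)

```text
time_s: 19.65
tool_pos: [0.5677, -0.3109, 0.1383]
eef_rot: [[-0.124, 0.122, 0.985], [0.699, -0.693, 0.174], [0.704, 0.71, 0.0]]
ft_force: [0.6, 0.5, -2.6]
gripper_width: 0.0624
grasp_force: 67.9
```

>>> arm_command(
  motion=[
    {"linear": [0,0,0],"rotation": [0,0,0.248],"claw": -1},
    {"linear": [0,0,0],"rotation": [0,0,0.248],"claw": -1},
    {"linear": [0,0,0],"rotation": [0,0,0.248],"claw": -1},
    {"linear": [0,0,0],"rotation": [0,0,0.248],"claw": -1},
    {"linear": [0,0,0],"rotation": [0,0,0.248],"claw": -1},
  ],
)

```text
time_s: 20.27
tool_pos: [0.5677, -0.3109, 0.1384]
eef_rot: [[-0.002, 0.174, 0.985], [0.011, -0.985, 0.174], [1.0, 0.011, 0.0]]
ft_force: [-0.0, 0.2, -3.0]
gripper_width: 0.0621
grasp_force: 67.9
```

```bash
python3 - <<'E'
from go import *
s=manip.read_state();print(s["qpos"],s["grasp_force"])
seq((.60,-.21),20,[(-.015,.13),(-.015,.074)],1)
print(hik((.60-.06*.94,-.21-.06*.34,.074),20))
E
```

```text
[-0.9344  0.9534 -0.7696 -1.7238  1.1094  3.1308] 67.88573384284973
IK [-0.75  0.99 -0.71 -1.7   1.1 ] 0.29
lin [-0.074, -0.965, 0.642] rot [0.055, 0.0, 0.004] rows 2
  -> [ 0.6141 -0.2048  0.13  ]
IK [-0.75  1.13 -0.65 -1.78  1.1 ] 0.21
lin [-0.56, 0.001, 0.0] rot [0.0, 0.0, -0.0] rows 1
  -> [ 0.6141 -0.2049  0.074 ]
(array([-0.91,  1.15, -0.71, -1.86,  1.26]), np.float64(0.13))
```

>>> arm_command(
  motion=[
    {"linear": [-0.04,-0.5,0.34],"rotation": [0.03,0,0.001],"claw": -1},
    {"linear": [-0.07,-0.96,0.64],"rotation": [0.055,0,0.002],"claw": -1},
    {"linear": [-0.07,-0.96,0.64],"rotation": [0.055,0,0.002],"claw": -1},
    {"linear": [-0.07,-0.96,0.64],"rotation": [0.055,0,0.002],"claw": -1},
  ],
)

```text
time_s: 20.78
tool_pos: [0.6141, -0.2053, 0.1308]
eef_rot: [[-0.001, 0.341, 0.94], [0.004, -0.94, 0.341], [1.0, 0.004, -0.0]]
ft_force: [-0.1, -0.9, -3.3]
gripper_width: 0.0622
grasp_force: 68.0
```

>>> arm_command(
  motion=[
    {"linear": [-0.3,0,0],"rotation": [0,0,0],"claw": -1},
    {"linear": [-0.45,0,0],"rotation": [0,0,0],"claw": -1},
    {"linear": [-0.55,0,0],"rotation": [0,0,0],"claw": -1},
    {"linear": [-0.55,0,0],"rotation": [0,0,0],"claw": -1},
  ],
)

```text
time_s: 21.28
tool_pos: [0.6137, -0.2063, 0.0752]
eef_rot: [[0.0, 0.339, 0.941], [0.002, -0.941, 0.339], [1.0, 0.002, -0.001]]
ft_force: [-0.2, 0.2, -3.5]
gripper_width: 0.0618
grasp_force: 68.0
```

```bash
python3 jt.py
```

```text
[-0.7557  1.1205 -0.715  -1.8338  1.1019  3.1383] [ 0.6137 -0.2063  0.0752] [[0.00012837349351923452, 0.33935119592668594, 0.940659741534299], [0.0018995407693195667, -0.9406581349644988, 0.33935035710895733], [0.9999981876309137, 0.0017432579382328944, -0.0007653670027727692]] 67.97088146209717
scene 0.68 [ 0.5143 -0.4187 -0.0013]
scene 0.31 [ 0.6252 -0.4885  0.001 ]
scene mask 0.91 815 z [0.007 0.15 ] xy [ 0.533 -0.408]
scene mask 0.62 924 z [0.006 0.154] xy [ 0.622 -0.202]
top 0.58 [ 0.5133 -0.4224  0.0006]
top mask 0.66 897 z [0.015 0.154] xy [ 0.514 -0.408]
top mask 0.64 639 z [0.002 0.16 ] xy [ 0.598 -0.208]
```

>>> arm_command(
  motion=[
    {"linear": [-0.02,0,0],"rotation": [0,0,0],"claw": -1},
    {"linear": [-0.04,0,0],"rotation": [0,0,0],"claw": -1},
    {"linear": [-0.04,0,0],"rotation": [0,0,0],"claw": -1},
  ],
)

```text
time_s: 21.95
tool_pos: [0.6141, -0.2055, 0.0718]
eef_rot: [[-0.0, 0.341, 0.94], [0.002, -0.94, 0.341], [1.0, 0.002, -0.0]]
ft_force: [-0.3, 0.5, -1.9]
gripper_width: 0.0624
grasp_force: 68.1
```

>>> arm_command(
  motion=[
    {"linear": [-0.015,0,0],"rotation": [0,0,0],"claw": -1},
    {"linear": [-0.015,0,0],"rotation": [0,0,0],"claw": -1},
  ],
)

```text
time_s: 22.2
tool_pos: [0.6142, -0.2053, 0.0718]
eef_rot: [[-0.003, 0.342, 0.94], [0.004, -0.94, 0.342], [1.0, 0.005, 0.001]]
ft_force: [-1.4, 0.5, 4.6]
gripper_width: 0.0623
grasp_force: 68.1
```

>>> arm_command(
  motion=[
    {"linear": [0,0,0],"rotation": [0,0,0],"claw": 1},
    {"linear": [0,0,0],"rotation": [0,0,0],"claw": 1},
    {"linear": [0,0,0],"rotation": [0,0,0],"claw": 1},
    {"linear": [0,0,0],"rotation": [0,0,0],"claw": 1},
  ],
)

```text
time_s: 22.7
tool_pos: [0.614, -0.2055, 0.0702]
eef_rot: [[-0.0, 0.341, 0.94], [0.002, -0.94, 0.341], [1.0, 0.002, -0.0]]
ft_force: [0.9, 0.1, 0.4]
gripper_width: 0.0854
grasp_force: 0.0
```

>>> arm_command(
  motion=[
    {"linear": [0,0,-0.2],"rotation": [0,0,0],"claw": 1},
    {"linear": [0,0,-0.5],"rotation": [0,0,0],"claw": 1},
    {"linear": [0,0,-0.75],"rotation": [0,0,0],"claw": 1},
    {"linear": [0,0,-0.75],"rotation": [0,0,0],"claw": 1},
  ],
)

```text
time_s: 23.2
tool_pos: [0.5427, -0.2323, 0.0701]
eef_rot: [[0.0, 0.338, 0.941], [0.001, -0.941, 0.338], [1.0, 0.001, -0.001]]
ft_force: [-0.2, 0.9, 0.6]
gripper_width: 0.0857
grasp_force: 0.0
```

>>> arm_command(
  motion=[
    {"linear": [0.5,0,0],"rotation": [0,0,0],"claw": 1},
    {"linear": [1,0,0],"rotation": [0,0,0],"claw": 1},
    {"linear": [1,0,0],"rotation": [0,0,0],"claw": 1},
  ],
)

```text
time_s: 23.58
tool_pos: [0.5442, -0.2306, 0.1741]
eef_rot: [[-0.004, 0.341, 0.94], [0.007, -0.94, 0.342], [1.0, 0.008, 0.002]]
ft_force: [0.9, -0.3, -0.5]
gripper_width: 0.0853
grasp_force: 0.0
```

```bash
python3 jt.py; python3 - <<'E'
from go import *
A=(.5135,-.421)
for az in (-15,-10,-5,0,5,10):
    print(az)
    for bk,z in((-.015,.08),(.07,.08),(.07,.17),(-.015,.12)):
        u=np.array([math.cos(math.radians(az)),math.sin(math.radians(az))]); print(" ",hik((A[0]-bk*u[0],A[1]-bk*u[1],z),az))
E
```

```text
[-0.9116  0.865  -0.865  -1.7355  1.2601  3.1387] [ 0.5442 -0.2306  0.1741] [[-0.004381477939835922, 0.34147826081931726, 0.9398794603771684], [0.007120559131534947, -0.9398540002224882, 0.3415022048295466], [0.999965049533591, 0.008188751650996745, 0.0016864334203437162]] 0.0
scene 0.92 [ 0.6013 -0.2115  0.1525]
scene 0.59 [ 0.5118 -0.421  -0.002 ]
scene mask 0.7 1764 z [-0.002  0.014] xy [ 0.8   -0.038]
scene mask 0.68 894 z [-0.002  0.151] xy [ 0.533 -0.409]
top 0.95 [ 0.6018 -0.2109  0.1524]
top 0.62 [ 0.5111 -0.4218  0.0007]
top mask 0.87 685 z [0.002 0.155] xy [ 0.598 -0.207]
top mask 0.68 909 z [0.016 0.154] xy [ 0.512 -0.407]
-15
  (array([-0.97,  1.14, -0.72, -1.86,  0.71]), np.float64(0.13))
  (array([-1.13,  1.2 , -0.84, -2.04,  0.87]), np.float64(-0.05))
  (array([-1.13,  0.93, -0.95, -1.88,  0.87]), np.float64(0.11))
  (array([-0.97,  1.03, -0.77, -1.8 ,  0.71]), np.float64(0.19))
-10
  (array([-1.02,  1.13, -0.69, -1.81,  0.84]), np.float64(0.18))
  (array([-1.18,  1.17, -0.79, -1.96,  1.01]), np.float64(0.03))
  (array([-1.18,  0.91, -0.89, -1.8 ,  1.01]), np.float64(0
[... 422 characters left out ...]
2, -0.67, -1.79,  1.25]), np.float64(0.19))
  (array([-1.25,  0.88, -0.76, -1.64,  1.25]), np.float64(0.19))
  (array([-1.08,  1.01, -0.64, -1.65,  1.08]), np.float64(0.34))
5
  (array([-1.1 ,  1.1 , -0.55, -1.65,  1.19]), np.float64(0.25))
  (array([-1.27,  1.11, -0.6 , -1.71,  1.35]), np.float64(0.09))
  (array([-1.27,  0.88, -0.69, -1.57,  1.35]), np.float64(0.09))
  (array([-1.1 ,  1.  , -0.59, -1.6 ,  1.19]), np.float64(0.25))
10
  (array([-1.12,  1.1 , -0.5 , -1.59,  1.29]), np.float64(0.15))
  (array([-1.28,  1.1 , -0.53, -1.63,  1.45]), np.float64(-0.01))
  (array([-1.28,  0.88, -0.62, -1.5 ,  1.45]), np.float64(-0.01))
  (array([-1.12,  1.01, -0.54, -1.54,  1.29]), np.float64(0.15))
```

Jar B stands inverted at (0.6015,-0.211). Its height matches, and both cameras agree. Now jar A, pointing along +x.

```bash
python3 - <<'E'
from go import *
seq((.5115,-.4215),0,[(.08,.175),(.08,.08),(-.0145,.08)],1)
E
```

```text
IK [-1.27  0.87 -0.77 -1.64  1.27] 0.17
lin [0.029, 0.706, -0.853] rot [-0.055, 0.0, -0.0] rows 2
lin [0.029, 0.843, -0.718] rot [-0.056, 0.0, -0.0] rows 2
  -> [ 0.4315 -0.4215  0.175 ]
IK [-1.27  1.12 -0.68 -1.8   1.27] 0.17
lin [-0.95, -0.0, 0.001] rot [0.0, 0.0, 0.0] rows 2
  -> [ 0.4315 -0.4215  0.08  ]
IK [-1.08  1.11 -0.6  -1.71  1.08] 0.28
lin [0.001, -0.001, 0.945] rot [0.0, 0.0, 0.0] rows 2
  -> [ 0.526  -0.4215  0.08  ]
```

>>> arm_command(
  motion=[
    {"linear": [0.03,0.706,-0.853],"rotation": [-0.055,0,0],"claw": 1},
    {"linear": [0.03,0.706,-0.853],"rotation": [-0.055,0,0],"claw": 1},
  ],
)

```text
time_s: 24.12
tool_pos: [0.4864, -0.3245, 0.1711]
eef_rot: [[0.003, 0.176, 0.984], [-0.005, -0.984, 0.176], [1.0, -0.005, -0.002]]
ft_force: [-0.2, -0.3, 0.3]
gripper_width: 0.0856
grasp_force: 0.0
```

>>> arm_command(
  motion=[
    {"linear": [0.03,0.843,-0.718],"rotation": [-0.056,0,0],"claw": 1},
    {"linear": [0.03,0.843,-0.718],"rotation": [-0.056,0,0],"claw": 1},
    {"linear": [0.03,0.843,-0.718],"rotation": [-0.056,0,0],"claw": 1},
  ],
)

```text
time_s: 24.5
tool_pos: [0.4297, -0.4253, 0.1761]
eef_rot: [[-0.001, -0.006, 1.0], [0.003, -1.0, -0.006], [1.0, 0.003, 0.001]]
ft_force: [0.7, -0.1, 0.2]
gripper_width: 0.0852
grasp_force: 0.0
```

>>> arm_command(
  motion=[
    {"linear": [-0.5,0,0],"rotation": [0,0,0],"claw": 1},
    {"linear": [-0.8,0,0],"rotation": [0,0,0],"claw": 1},
    {"linear": [-0.95,0,0],"rotation": [0,0,0],"claw": 1},
    {"linear": [-0.95,0,0],"rotation": [0,0,0],"claw": 1},
  ],
)

```text
time_s: 25.0
tool_pos: [0.4317, -0.4206, 0.0793]
eef_rot: [[0.001, 0.0, 1.0], [-0.002, -1.0, 0.0], [1.0, -0.002, -0.001]]
ft_force: [0.3, 0.3, 0.6]
gripper_width: 0.0857
grasp_force: 0.0
```

```bash
python3 jt.py; python3 - <<'E'
from go import *
seq((.5115,-.4215),0,[(-.0145,.08)],1)
E
```

```text
[-1.2751  1.1168 -0.7461 -1.8592  1.2753  3.1405] [ 0.4317 -0.4206  0.0793] [[0.0010696858398217906, 0.00018781945475519011, 0.9999994102478543], [-0.0024110984362682914, -0.999997075172163, 0.00019039813555915433], [0.9999965211822164, -0.0024113006805073158, -0.0010692298599812038]] 0.0
scene 0.88 [ 0.514  -0.4193 -0.0014]
scene 0.65 [ 0.5987 -0.2109  0.1521]
scene mask 0.84 919 z [0.002 0.151] xy [ 0.622 -0.201]
scene mask 0.69 811 z [0.006 0.15 ] xy [ 0.534 -0.409]
top 0.82 [ 0.512  -0.4227  0.0013]
top 0.79 [ 0.5987 -0.2112  0.1522]
top mask 0.73 901 z [0.02  0.154] xy [ 0.513 -0.408]
top mask 0.66 625 z [0.043 0.155] xy [ 0.598 -0.207]
IK [-1.08  1.11 -0.6  -1.71  1.08] 0.28
lin [-0.026, -0.005, 0.945] rot [0.0, -0.0, 0.001] rows 2
  -> [ 0.526  -0.4215  0.08  ]
```

>>> arm_command(
  motion=[
    {"linear": [0,0,0.4],"rotation": [0,0,-0.002],"claw": 1},
    {"linear": [0,0,0.75],"rotation": [0,0,-0.002],"claw": 1},
    {"linear": [0,0,0.945],"rotation": [0,0,-0.002],"claw": 1},
    {"linear": [0,0,0.945],"rotation": [0,0,-0.002],"claw": 1},
  ],
)

```text
time_s: 25.8
tool_pos: [0.5269, -0.4213, 0.0826]
eef_rot: [[-0.001, 0.001, 1.0], [0.01, -1.0, 0.001], [1.0, 0.01, 0.001]]
ft_force: [-0.5, 0.7, 0.0]
gripper_width: 0.0855
grasp_force: 0.0
```

>>> arm_command(
  motion=[
    {"linear": [0,0,0],"rotation": [0,0,0],"claw": -1},
    {"linear": [0,0,0],"rotation": [0,0,0],"claw": -1},
    {"linear": [0,0,0],"rotation": [0,0,0],"claw": -1},
    {"linear": [0,0,0],"rotation": [0,0,0],"claw": -1},
  ],
)

```text
time_s: 26.3
tool_pos: [0.5253, -0.4225, 0.0817]
eef_rot: [[-0.0, -0.002, 1.0], [0.008, -1.0, -0.002], [1.0, 0.008, 0.0]]
ft_force: [-2.9, -0.1, 2.8]
gripper_width: 0.0622
grasp_force: 67.6
```

>>> arm_command(
  motion=[
    {"linear": [0.2,0,0],"rotation": [0,0,0],"claw": -1},
    {"linear": [0.5,0,0],"rotation": [0,0,0],"claw": -1},
    {"linear": [0.6,0,0],"rotation": [0,0,0],"claw": -1},
    {"linear": [0.6,0,0],"rotation": [0,0,0],"claw": -1},
  ],
)

```text
time_s: 26.8
tool_pos: [0.5258, -0.4216, 0.1418]
eef_rot: [[-0.0, -0.001, 1.0], [0.008, -1.0, -0.001], [1.0, 0.008, 0.0]]
ft_force: [0.2, -0.2, -2.2]
gripper_width: 0.0617
grasp_force: 67.8
```

>>> arm_command(
  motion=[
    {"linear": [0,0,0],"rotation": [0,0,-0.25],"claw": -1},
    {"linear": [0,0,0],"rotation": [0,0,-0.25],"claw": -1},
    {"linear": [0,0,0],"rotation": [0,0,-0.25],"claw": -1},
    {"linear": [0,0,0],"rotation": [0,0,-0.25],"claw": -1},
    {"linear": [0,0,0],"rotation": [0,0,-0.25],"claw": -1},
  ],
)

```text
time_s: 27.42
tool_pos: [0.5257, -0.4214, 0.1401]
eef_rot: [[0.002, 0.0, 1.0], [0.711, -0.703, -0.001], [0.703, 0.711, -0.001]]
ft_force: [-0.0, -0.3, -2.8]
gripper_width: 0.0617
grasp_force: 67.7
```

>>> arm_command(
  motion=[
    {"linear": [0,0,0],"rotation": [0,0,-0.25],"claw": -1},
    {"linear": [0,0,0],"rotation": [0,0,-0.25],"claw": -1},
    {"linear": [0,0,0],"rotation": [0,0,-0.25],"claw": -1},
    {"linear": [0,0,0],"rotation": [0,0,-0.25],"claw": -1},
    {"linear": [0,0,0],"rotation": [0,0,-0.25],"claw": -1},
  ],
)

```text
time_s: 28.05
tool_pos: [0.5258, -0.4215, 0.1409]
eef_rot: [[0.001, 0.0, 1.0], [1.0, 0.005, -0.001], [-0.005, 1.0, -0.0]]
ft_force: [0.6, 0.1, -2.6]
gripper_width: 0.0623
grasp_force: 67.7
```

>>> arm_command(
  motion=[
    {"linear": [0,0,0],"rotation": [0,0,-0.25],"claw": -1},
    {"linear": [0,0,0],"rotation": [0,0,-0.25],"claw": -1},
    {"linear": [0,0,0],"rotation": [0,0,-0.25],"claw": -1},
    {"linear": [0,0,0],"rotation": [0,0,-0.25],"claw": -1},
    {"linear": [0,0,0],"rotation": [0,0,-0.25],"claw": -1},
  ],
)

```text
time_s: 28.68
tool_pos: [0.5258, -0.4215, 0.1413]
eef_rot: [[0.001, 0.001, 1.0], [0.704, 0.71, -0.001], [-0.71, 0.704, -0.0]]
ft_force: [-0.9, -0.8, -3.3]
gripper_width: 0.0618
grasp_force: 67.7
```

>>> arm_command(
  motion=[
    {"linear": [0,0,0],"rotation": [0,0,-0.248],"claw": -1},
    {"linear": [0,0,0],"rotation": [0,0,-0.248],"claw": -1},
    {"linear": [0,0,0],"rotation": [0,0,-0.248],"claw": -1},
    {"linear": [0,0,0],"rotation": [0,0,-0.248],"claw": -1},
    {"linear": [0,0,0],"rotation": [0,0,-0.248],"claw": -1},
  ],
)

```text
time_s: 29.3
tool_pos: [0.5258, -0.4215, 0.1415]
eef_rot: [[0.0, 0.001, 1.0], [0.002, 1.0, -0.001], [-1.0, 0.002, 0.0]]
ft_force: [0.7, -0.3, -2.4]
gripper_width: 0.0617
grasp_force: 67.7
```

```bash
python3 jt.py; python3 - <<'E'
from go import *
s=manip.read_state()["tool_pos"]
plan([((s[0],s[1],.074),horiz(0,-1))])
E
```

```text
[-1.0852  0.9387 -0.7118 -1.6506  1.0842  0.0023] [ 0.5258 -0.4215  0.1415] [[5.675238937622002e-05, 0.0010390306679986157, 0.9999994585970722], [0.002149663024030923, 0.9999971495537401, -0.0010391502674095595], [-0.9999976878613518, 0.0021497208344576505, 5.451866179878145e-05]] 67.73430705070496
scene 0.75 [ 0.6018 -0.2093  0.1495]
scene mask 0.94 879 z [0.004 0.15 ] xy [ 0.623 -0.201]
scene mask 0.64 974 z [0.075 0.223] xy [ 0.535 -0.408]
top 0.81 [ 0.6015 -0.2106  0.1512]
top 0.72 [ 0.5137 -0.4203  0.2255]
top mask 0.77 588 z [0.043 0.155] xy [ 0.598 -0.206]
top mask 0.3 1845 z [0.    0.017] xy [ 0.797 -0.043]
lin [0.677, -0.0, -0.0] rot [-0.0, 0.0, -0.0] rows 2
  -> [ 0.5258 -0.4215  0.074 ]
```

>>> arm_command(
  motion=[
    {"linear": [0.35,0,0],"rotation": [0,0,0],"claw": -1},
    {"linear": [0.6,0,0],"rotation": [0,0,0],"claw": -1},
    {"linear": [0.7,0,0],"rotation": [0,0,0],"claw": -1},
    {"linear": [0.72,0,0],"rotation": [0,0,0],"claw": -1},
    {"linear": [0.74,0,0],"rotation": [0,0,0],"claw": -1},
  ],
)

```text
time_s: 30.22
tool_pos: [0.5259, -0.4219, 0.0687]
eef_rot: [[0.001, 0.001, 1.0], [-0.003, 1.0, -0.001], [-1.0, -0.003, 0.001]]
ft_force: [-1.0, 1.3, 1.8]
gripper_width: 0.0617
grasp_force: 67.7
```

>>> arm_command(
  motion=[
    {"linear": [0.005,0,0],"rotation": [0,0,0],"claw": -1},
    {"linear": [0.005,0,0],"rotation": [0,0,0],"claw": -1},
  ],
)

```text
time_s: 30.48
tool_pos: [0.526, -0.4219, 0.0687]
eef_rot: [[0.002, 0.001, 1.0], [-0.004, 1.0, -0.001], [-1.0, -0.004, 0.002]]
ft_force: [-0.4, 0.7, 2.8]
gripper_width: 0.062
grasp_force: 67.8
```

Contact with the bench. I'll release, back off and check that both jars stand inverted.

>>> arm_command(
  motion=[
    {"linear": [0,0,0],"rotation": [0,0,0],"claw": 1},
    {"linear": [0,0,0],"rotation": [0,0,0],"claw": 1},
    {"linear": [0,0,0],"rotation": [0,0,0],"claw": 1},
    {"linear": [0,0,0],"rotation": [0,0,0],"claw": 1},
  ],
)

```text
time_s: 30.98
tool_pos: [0.5258, -0.4217, 0.067]
eef_rot: [[0.0, 0.001, 1.0], [-0.002, 1.0, -0.001], [-1.0, -0.002, 0.0]]
ft_force: [-0.5, -0.2, -0.3]
gripper_width: 0.0854
grasp_force: 0.0
```

>>> arm_command(
  motion=[
    {"linear": [0,0,-0.2],"rotation": [0,0,0],"claw": 1},
    {"linear": [0,0,-0.5],"rotation": [0,0,0],"claw": 1},
    {"linear": [0,0,-0.85],"rotation": [0,0,0],"claw": 1},
    {"linear": [0,0,-0.85],"rotation": [0,0,0],"claw": 1},
  ],
)

```text
time_s: 31.48
tool_pos: [0.4391, -0.4226, 0.0668]
eef_rot: [[-0.0, 0.005, 1.0], [-0.0, 1.0, -0.005], [-1.0, -0.0, -0.0]]
ft_force: [0.4, -0.1, 0.1]
gripper_width: 0.0855
grasp_force: 0.0
```

>>> arm_command(
  motion=[
    {"linear": [0,0,0],"rotation": [0,0,0],"claw": 1},
    {"linear": [0,0,0],"rotation": [0,0,0],"claw": 1},
    {"linear": [0,0,0],"rotation": [0,0,0],"claw": 1},
    {"linear": [0,0,0],"rotation": [0,0,0],"claw": 1},
    {"linear": [0,0,0],"rotation": [0,0,0],"claw": 1},
  ],
)

```text
time_s: 32.1
tool_pos: [0.4411, -0.4214, 0.0672]
eef_rot: [[0.0, 0.001, 1.0], [-0.002, 1.0, -0.001], [-1.0, -0.002, 0.0]]
ft_force: [-0.0, -0.1, 0.1]
gripper_width: 0.0856
grasp_force: 0.0
```

```bash
python3 look.py k | grep -v -E "tray|slide|dish"; python3 - <<'E'
from plan import *
# well circles: points below block top inside carrier from both cameras
for n in("top","scene"):
    p=cam(n); d=manip.cut_out("carrier",p)[0]; c=cloud(p,d["pixels"])
    t=c[(c[:,2]>.032)&(c[:,2]<.05)]; r=cv2.minAreaRect((t[:,:2]*1000).astype(np.float32)); print(n,r)
    print([(round(x["conf"],2),w2(p,x["centre"]).round(4)) for x in manip.pinpoint("well0",p)])
    print("lid",[(round(x["conf"],2),w2(p,x["centre"]).round(4)) for x in manip.pinpoint("lid",p)])
E
```

```text
32.1 [ 0.4411 -0.4214  0.0672] [[ 0.0002  0.0005  1.    ]
 [-0.0018  1.     -0.0005]
 [-1.     -0.0018  0.0002]] 0.08562111833406398
scene jar0 pin [(0.7, array([ 0.6  , -0.21 ,  0.151])), (0.64, array([ 0.515, -0.422,  0.148]))]
scene lid pin [(0.72, array([ 0.104,  0.448, -0.001]))]
scene carrier pin [(0.79, array([ 0.599,  0.266, -0.006]))]
scene jarmask 0.81 925 top [ 0.602  -0.2068  0.1483] mid [ 0.6007 -0.2064  0.1482]
scene jarmask 0.62 862 top [ 0.5159 -0.4177  0.1481] mid [ 0.5154 -0.4184  0.1481]
scene jarmask 0.24 1766 top [ 0.801  -0.0388  0.0111] mid [ 0.7987 -0.0388  0.0126]
scene lid z 0.014009940037628564 rect ((104.74378967285156, 449.2281494140625), (123.51324462890625, 351.239990234375), 75.09457397460938)
 bar ((107.45579528808594, 448.46112060546875), (15.808324813842773, 91.94155883789062), 75.23371124267578) 0.04827395851221531
top jar0 pin [(0.96, array([ 0.512, -0.42 ,  0.149])), (0.91, array([ 0.602, -0.211,  0.153]))]
top lid pin [(0.88, array([ 0.1  ,  0.446, -0.001]))]
top carrier pin [(0.67, array([0.598, 0.263, 0.006])), (0.31, array([ 0.624, -0.486,  0
[... 289 characters left out ...]
, 75.75456237792969)
 bar ((132.56895446777344, 435.5516662597656), (16.77548599243164, 33.16144943237305), 74.59518432617188) 0.050297948245161594
top ((600.1964721679688, 263.76947021484375), (111.1427001953125, 330.27099609375), 23.96091651916504)
[(0.86, array([0.6454, 0.167 , 0.009 ])), (0.8, array([0.5569, 0.3618, 0.0078])), (0.69, array([0.5986, 0.2669, 0.0089]))]
lid [(0.93, array([ 0.1036,  0.445 , -0.0008]))]
scene ((601.240966796875, 268.194091796875), (114.0390853881836, 332.0826110839844), 23.815414428710938)
[(0.76, array([0.5556, 0.3673, 0.0047])), (0.67, array([0.6476, 0.1614, 0.0108])), (0.59, array([0.5984, 0.2644, 0.0057]))]
lid [(0.56, array([ 0.1072,  0.4427, -0.0006]))]
```

View pics/k.png

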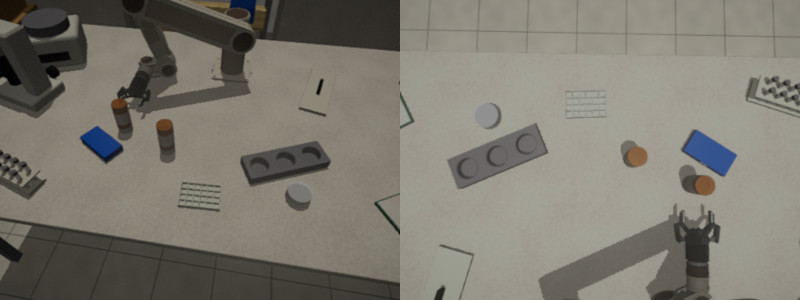

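Both jars stand inverted, amber feet up: (165,123) and (120,103) in the scene half, (637,157) and (704,185) in the top half. The lid was knocked about 2 cm but lies flat and clear. Jar A goes back first.

>>> arm_command(
  motion=[
    {"linear": [0,0,0.4],"rotation": [0,0,0],"claw": 1},
    {"linear": [0,0,0.7],"rotation": [0,0,0],"claw": 1},
    {"linear": [0,0,0.86],"rotation": [0,0,0],"claw": 1},
    {"linear": [0,0,0.86],"rotation": [0,0,0],"claw": 1},
  ],
)

```text
time_s: 33.9
tool_pos: [0.5275, -0.421, 0.0674]
eef_rot: [[0.001, -0.001, 1.0], [-0.002, 1.0, 0.001], [-1.0, -0.002, 0.001]]
ft_force: [-0.8, -0.3, -0.1]
gripper_width: 0.085
grasp_force: 0.0
```

>>> arm_command(
  motion=[
    {"linear": [0,0,0],"rotation": [0,0,0],"claw": -1},
    {"linear": [0,0,0],"rotation": [0,0,0],"claw": -1},
    {"linear": [0,0,0],"rotation": [0,0,0],"claw": -1},
    {"linear": [0,0,0],"rotation": [0,0,0],"claw": -1},
  ],
)

```text
time_s: 34.4
tool_pos: [0.5263, -0.4221, 0.067]
eef_rot: [[-0.0, 0.002, 1.0], [-0.001, 1.0, -0.002], [-1.0, -0.001, -0.0]]
ft_force: [-2.2, 0.8, -0.4]
gripper_width: 0.0618
grasp_force: 67.4
```

>>> arm_command(
  motion=[
    {"linear": [-0.2,0,0],"rotation": [0,0,0],"claw": -1},
    {"linear": [-0.6,0,0],"rotation": [0,0,0],"claw": -1},
    {"linear": [-0.85,0,0],"rotation": [0,0,0],"claw": -1},
    {"linear": [-0.85,0,0],"rotation": [0,0,0],"claw": -1},
  ],
)

```text
time_s: 34.9
tool_pos: [0.5268, -0.4218, 0.1538]
eef_rot: [[0.001, 0.001, 1.0], [-0.004, 1.0, -0.001], [-1.0, -0.004, 0.001]]
ft_force: [-0.1, -0.2, -3.0]
gripper_width: 0.0616
grasp_force: 67.7
```

>>> arm_command(
  motion=[
    {"linear": [0,0,0],"rotation": [0,0,0.25],"claw": -1},
    {"linear": [0,0,0],"rotation": [0,0,0.25],"claw": -1},
    {"linear": [0,0,0],"rotation": [0,0,0.25],"claw": -1},
    {"linear": [0,0,0],"rotation": [0,0,0.25],"claw": -1},
    {"linear": [0,0,0],"rotation": [0,0,0.25],"claw": -1},
  ],
)

```text
time_s: 35.52
tool_pos: [0.5266, -0.4213, 0.1502]
eef_rot: [[-0.0, 0.002, 1.0], [0.708, 0.706, -0.001], [-0.706, 0.708, -0.001]]
ft_force: [1.1, 0.1, -1.3]
gripper_width: 0.0617
grasp_force: 67.6
```

>>> arm_command(
  motion=[
    {"linear": [0,0,0],"rotation": [0,0,0.25],"claw": -1},
    {"linear": [0,0,0],"rotation": [0,0,0.25],"claw": -1},
    {"linear": [0,0,0],"rotation": [0,0,0.25],"claw": -1},
    {"linear": [0,0,0],"rotation": [0,0,0.25],"claw": -1},
    {"linear": [0,0,0],"rotation": [0,0,0.25],"claw": -1},
  ],
)

```text
time_s: 36.15
tool_pos: [0.5267, -0.4214, 0.1511]
eef_rot: [[0.001, 0.001, 1.0], [1.0, 0.002, -0.001], [-0.002, 1.0, -0.001]]
ft_force: [-0.0, 0.0, -2.6]
gripper_width: 0.0621
grasp_force: 67.6
```

>>> arm_command(
  motion=[
    {"linear": [0,0,0],"rotation": [0,0,0.25],"claw": -1},
    {"linear": [0,0,0],"rotation": [0,0,0.25],"claw": -1},
    {"linear": [0,0,0],"rotation": [0,0,0.25],"claw": -1},
    {"linear": [0,0,0],"rotation": [0,0,0.25],"claw": -1},
    {"linear": [0,0,0],"rotation": [0,0,0.25],"claw": -1},
  ],
)

```text
time_s: 36.78
tool_pos: [0.5268, -0.4215, 0.1516]
eef_rot: [[0.001, -0.001, 1.0], [0.71, -0.704, -0.001], [0.704, 0.71, -0.0]]
ft_force: [0.7, -0.1, -2.8]
gripper_width: 0.0619
grasp_force: 67.6
```

>>> arm_command(
  motion=[
    {"linear": [0,0,0],"rotation": [0,0,0.248],"claw": -1},
    {"linear": [0,0,0],"rotation": [0,0,0.248],"claw": -1},
    {"linear": [0,0,0],"rotation": [0,0,0.248],"claw": -1},
    {"linear": [0,0,0],"rotation": [0,0,0.248],"claw": -1},
    {"linear": [0,0,0],"rotation": [0,0,0.248],"claw": -1},
  ],
)

```text
time_s: 37.4
tool_pos: [0.5268, -0.4215, 0.1519]
eef_rot: [[0.0, -0.001, 1.0], [0.011, -1.0, -0.001], [1.0, 0.011, -0.0]]
ft_force: [-0.7, 0.4, -2.2]
gripper_width: 0.0619
grasp_force: 67.6
```

```bash
python3 jt.py; python3 - <<'E'
from go import *
for x,y,z,az in [(.526,-.42,.26,0),(.6,-.3,.26,0),(.65,-.2,.26,0),(.68,-.1,.26,0),(.70,0,.26,0),(.68,.1,.26,0),(.64,.2,.26,0),(.62,.25,.25,5),(.573,.368,.2,10),(.573,.368,.09,10),(.573,.368,.15,10),(.53,.36,.091,10),(.51,.354,.12,10)]:
    print(x,y,z,az,*hik((x,y,z),az))
E
```

```text
[-1.0834  0.9111 -0.7174 -1.6284  1.0823  3.1302] [ 0.5268 -0.4215  0.1519] [[6.620739058359284e-05, -0.0010788125835637953, 0.9999994158898249], [0.011267756049106323, -0.9999359341351447, -0.0010794901077693449], [0.9999365146299035, 0.011267820937718526, -5.404735193555657e-05]] 67.5581967830658
scene 0.97 [ 0.5193 -0.419   0.0652]
scene 0.71 [ 0.6019 -0.2108  0.1515]
scene mask 0.76 878 z [0.005 0.151] xy [ 0.623 -0.201]
scene mask 0.72 931 z [0.072 0.219] xy [ 0.537 -0.408]
top 0.83 [ 0.513  -0.4205  0.0694]
top 0.76 [ 0.6026 -0.2121  0.1544]
top mask 0.85 1025 z [0.077 0.223] xy [ 0.518 -0.408]
top mask 0.74 651 z [0.02  0.155] xy [ 0.598 -0.206]
0.526 -0.42 0.26 0 [-1.08  0.64 -0.73 -1.37  1.08] 0.36
0.6 -0.3 0.26 0 [-0.79  0.62 -0.86 -1.47  0.79] 0.23
0.65 -0.2 0.26 0 [-0.52  0.61 -0.91 -1.52  0.52] 0.18
0.68 -0.1 0.26 0 [-0.26  0.61 -0.93 -1.54  0.26] 0.16
0.7 0 0.26 0 [ 0.    0.61 -0.91 -1.53  0.  ] 0.18
0.68 0.1 0.26 0 [ 0.26  0.61 -0.93 -1.54 -0.26] 0.16
0.64 0.2 0.26 0 [ 0.54  0.61 -0.93 -1.54 -0.54] 0.16
0.62 0.25 0.25 5 [ 0.61  0.64 -0.93 -1.58 -0.53] 0.16
0.573 0.368 0.2 10 [ 0.85  0.8  -0.84 -1.64 -0.68] 0.25
0.573 0.368 0.09 10 [ 0.85  1.11 -0.74 -1.85 -0.68] 0.14
0.573 0.368 0.15 10 [ 0.85  0.95 -0.8  -1.75 -0.68] 0.24
0.53 0.36 0.091 10 [ 0.93  1.14 -0.8  -1.94 -0.75] 0.05
0.51 0.354 0.12 10 [ 0.96  1.08 -0.87 -1.95 -0.78] 0.04
```

```bash
python3 - <<'E'
from go import *
e=None
R=horiz(0,1)@Ro.from_rotvec([0,0,-.004]).as_matrix()
for t in [(.545,-.38,.245),(.65,-.2,.265),(.69,0,.265),(.655,.15,.265),(.5692,.365,.25)]:
    e=plan([(t,R)],e)
E
```

```text
lin [0.933, -0.406, 0.182] rot [0.0, -0.0, 0.002] rows 2
  -> [ 0.545 -0.38   0.245]
lin [0.103, -0.9, 0.524] rot [0.0, -0.0, -0.0] rows 2
lin [0.103, -0.901, 0.524] rot [0.0, -0.0, -0.0] rows 2
  -> [ 0.65  -0.2    0.265]
lin [0.002, -0.667, 0.133] rot [0.0, -0.0, -0.0] rows 2
lin [0.002, -0.667, 0.132] rot [0.0, -0.0, -0.0] rows 2
lin [0.003, -0.666, 0.133] rot [0.0, -0.0, -0.0] rows 2
  -> [ 0.69  -0.     0.265]
lin [0.002, -0.75, -0.176] rot [0.0, -0.0, -0.0] rows 2
lin [0.003, -0.75, -0.176] rot [0.0, -0.0, -0.0] rows 2
  -> [0.655 0.15  0.265]
lin [-0.048, -0.716, -0.287] rot [0.0, -0.0, -0.0] rows 2
lin [-0.047, -0.717, -0.286] rot [0.0, -0.0, -0.0] rows 2
lin [-0.048, -0.716, -0.287] rot [0.0, -0.0, -0.0] rows 2
  -> [0.5692 0.365  0.25  ]
```

>>> arm_command(
  motion=[
    {"linear": [0.5,-0.1,0.05],"rotation": [0,0,0.002],"claw": -1},
    {"linear": [0.93,-0.3,0.18],"rotation": [0,0,0.002],"claw": -1},
    {"linear": [0.93,-0.4,0.18],"rotation": [0,0,0.002],"claw": -1},
  ],
)

```text
time_s: 38.08
tool_pos: [0.5455, -0.38, 0.2488]
eef_rot: [[-0.004, 0.0, 1.0], [0.009, -1.0, 0.0], [1.0, 0.009, 0.004]]
ft_force: [-0.2, -0.0, -2.2]
gripper_width: 0.0619
grasp_force: 67.5
```

>>> arm_command(
  motion=[
    {"linear": [0.15,-0.45,0.26],"rotation": [0,0,0],"claw": -1},
    {"linear": [0.15,-0.9,0.52],"rotation": [0,0,0],"claw": -1},
  ],
)

```text
time_s: 38.33
tool_pos: [0.5969, -0.2907, 0.26]
eef_rot: [[-0.0, -0.003, 1.0], [0.003, -1.0, -0.003], [1.0, 0.003, 0.001]]
ft_force: [0.9, 0.4, -2.2]
gripper_width: 0.062
grasp_force: 67.6
```

>>> arm_command(
  motion=[
    {"linear": [0.05,-0.45,0.26],"rotation": [0,0,0],"claw": -1},
    {"linear": [0.05,-0.9,0.52],"rotation": [0,0,0],"claw": -1},
  ],
)

```text
time_s: 38.58
tool_pos: [0.6492, -0.1998, 0.2633]
eef_rot: [[0.002, -0.002, 1.0], [0.002, -1.0, -0.002], [1.0, 0.002, -0.002]]
ft_force: [0.1, -0.6, -3.4]
gripper_width: 0.0616
grasp_force: 67.6
```

>>> arm_command(
  motion=[
    {"linear": [0,-0.5,0.1],"rotation": [0,0,0],"claw": -1},
    {"linear": [0,-1,0.2],"rotation": [0,0,0],"claw": -1},
  ],
)

```text
time_s: 38.83
tool_pos: [0.669, -0.0995, 0.2625]
eef_rot: [[0.003, -0.001, 1.0], [0.002, -1.0, -0.002], [1.0, 0.002, -0.003]]
ft_force: [0.9, -0.1, -2.7]
gripper_width: 0.0621
grasp_force: 67.6
```

>>> arm_command(
  motion=[
    {"linear": [0,-0.5,0.1],"rotation": [0,0,0],"claw": -1},
    {"linear": [0,-1,0.2],"rotation": [0,0,0],"claw": -1},
  ],
)

```text
time_s: 39.08
tool_pos: [0.6889, 0.0004, 0.262]
eef_rot: [[0.004, -0.002, 1.0], [0.003, -1.0, -0.002], [1.0, 0.003, -0.004]]
ft_force: [1.5, -0.1, -2.4]
gripper_width: 0.0623
grasp_force: 67.6
```

>>> arm_command(
  motion=[
    {"linear": [0,-0.4,-0.1],"rotation": [0,0,0],"claw": -1},
    {"linear": [0,-0.75,-0.18],"rotation": [0,0,0],"claw": -1},
  ],
)

```text
time_s: 39.33
tool_pos: [0.6706, 0.0757, 0.2621]
eef_rot: [[0.003, -0.0, 1.0], [0.003, -1.0, -0.0], [1.0, 0.003, -0.003]]
ft_force: [-0.1, 0.7, -2.6]
gripper_width: 0.062
grasp_force: 67.4
```

>>> arm_command(
  motion=[
    {"linear": [0,-0.4,-0.1],"rotation": [0,0,0],"claw": -1},
    {"linear": [0,-0.75,-0.18],"rotation": [0,0,0],"claw": -1},
    {"linear": [0,-0.75,-0.18],"rotation": [0,0,0],"claw": -1},
  ],
)

```text
time_s: 39.7
tool_pos: [0.6526, 0.1522, 0.2624]
eef_rot: [[0.002, 0.004, 1.0], [0.004, -1.0, 0.004], [1.0, 0.004, -0.002]]
ft_force: [0.1, -0.5, -2.8]
gripper_width: 0.0619
grasp_force: 67.5
```

```bash
python3 - <<'E'
from go import *
print(manip.read_state()["qpos"],manip.read_state()["tool_pos"])
R=horiz(0,1)@Ro.from_rotvec([0,0,-.004]).as_matrix()
e=plan([((.5692,.365,.25),R)]); plan([((.5692,.365,.165),R)],e)
E
```

```text
[ 0.4082  0.5755 -0.9892 -1.5624 -0.4043  3.139 ] [0.6526 0.1522 0.2624]
lin [-0.039, -0.711, -0.275] rot [-0.0, 0.0, -0.0] rows 2
lin [-0.04, -0.71, -0.275] rot [-0.001, 0.0, -0.0] rows 2
lin [-0.039, -0.71, -0.278] rot [-0.0, 0.001, -0.0] rows 2
  -> [0.5692 0.365  0.25  ]
lin [-0.85, -0.003, -0.001] rot [-0.0, -0.0, -0.0] rows 2
  -> [0.5692 0.365  0.165 ]
```

>>> arm_command(
  motion=[
    {"linear": [-0.02,-0.35,-0.14],"rotation": [0,0,0],"claw": -1},
    {"linear": [-0.04,-0.71,-0.275],"rotation": [0,0,0],"claw": -1},
  ],
)

```text
time_s: 39.95
tool_pos: [0.6258, 0.219, 0.2584]
eef_rot: [[0.002, -0.004, 1.0], [0.004, -1.0, -0.004], [1.0, 0.004, -0.002]]
ft_force: [0.4, 1.3, -2.0]
gripper_width: 0.0619
grasp_force: 67.6
```

>>> arm_command(
  motion=[
    {"linear": [-0.02,-0.35,-0.14],"rotation": [0,0,0],"claw": -1},
    {"linear": [-0.04,-0.71,-0.275],"rotation": [0,0,0],"claw": -1},
  ],
)

```text
time_s: 40.2
tool_pos: [0.5983, 0.2907, 0.2543]
eef_rot: [[0.002, -0.003, 1.0], [0.004, -1.0, -0.003], [1.0, 0.004, -0.002]]
ft_force: [0.7, 0.8, -1.5]
gripper_width: 0.0621
grasp_force: 67.6
```

>>> arm_command(
  motion=[
    {"linear": [-0.02,-0.35,-0.14],"rotation": [0,0,0],"claw": -1},
    {"linear": [-0.04,-0.71,-0.278],"rotation": [0,0,0],"claw": -1},
    {"linear": [-0.04,-0.71,-0.278],"rotation": [0,0,0],"claw": -1},
  ],
)

```text
time_s: 40.58
tool_pos: [0.5705, 0.3642, 0.2509]
eef_rot: [[-0.0, 0.002, 1.0], [0.002, -1.0, 0.002], [1.0, 0.002, 0.0]]
ft_force: [0.4, -0.7, -2.7]
gripper_width: 0.0617
grasp_force: 67.5
```

>>> arm_command(
  motion=[
    {"linear": [-0.5,0,0],"rotation": [0,0,0],"claw": -1},
    {"linear": [-0.8,0,0],"rotation": [0,0,0],"claw": -1},
    {"linear": [-0.9,0,0],"rotation": [0,0,0],"claw": -1},
    {"linear": [-0.9,0,0],"rotation": [0,0,0],"claw": -1},
  ],
)

```text
time_s: 41.08
tool_pos: [0.5713, 0.3608, 0.1607]
eef_rot: [[0.001, -0.003, 1.0], [0.003, -1.0, -0.003], [1.0, 0.003, -0.001]]
ft_force: [-0.2, 0.1, -3.0]
gripper_width: 0.0619
grasp_force: 67.6
```

```bash
cat > held.py <<'E'
from go import *
s=manip.read_state();print(s["qpos"],s["tool_pos"],s["eef_rot"].tolist())
im=[]
for n in("top","scene"):
    p=cam(n); im.append(p["frame"])
    c=cloud(p); tp=np.array(s["tool_pos"])
    t=c[(np.hypot(c[:,0]-tp[0],c[:,1]-tp[1])<.07)&(c[:,2]>tp[2]+.05)&(c[:,2]<tp[2]+.09)]
    z=np.percentile(t[:,2],95); t=t[t[:,2]>z-.006]
    (mx,my),rad=cv2.minEnclosingCircle((t[:,:2]*1000).astype(np.float32)); print(n,"cap z",z,"centre",mx,my,"r",rad,"mean",t.mean(0))
    print([(round(d["conf"],2),w2(p,d["centre"]).round(4)) for d in manip.pinpoint("jar0",p)])
    for d in manip.cut_out("carrier",p)[:1]:
        c=cloud(p,d["pixels"]); t=c[(c[:,2]>.03)&(c[:,2]<.05)]; print(cv2.minAreaRect((t[:,:2]*1000).astype(np.float32)))
import sys
cv2.imwrite(f"pics/{sys.argv[1]}.png",np.hstack([im[0][100:260,30:330],im[1][100:260,260:500]]))
E
python3 held.py m
```

```text
[ 0.9333  0.8907 -0.7903 -1.6796 -0.936   3.1394] [0.5713 0.3608 0.1607] [[0.0008710432940314301, -0.0026669925165931753, 0.9999960642095029], [0.00333913680553105, -0.9999908608921491, -0.002669887183499857], [0.9999940457067602, 0.0033414492507152023, -0.0008621298806005563]]
top cap z 0.23067235259866992 centre 559.7882690429688 359.9604797363281 r 31.68883514404297 mean [0.5593 0.3588 0.2284]
[(0.74, array([0.5576, 0.3615, 0.077 ])), (0.69, array([ 0.6002, -0.2109,  0.1533]))]
((600.9675903320312, 262.6111145019531), (110.98028564453125, 327.4322814941406), 23.810386657714844)
scene cap z 0.2304224084742041 centre 560.96484375 364.3389587402344 r 32.77598190307617 mean [0.5626 0.3635 0.2283]
[(0.93, array([ 0.6016, -0.2087,  0.1506])), (0.56, array([0.563 , 0.3653, 0.0783]))]
((601.640625, 267.25909423828125), (112.92658996582031, 330.1546630859375), 24.0056095123291)
```

View pics/m.png

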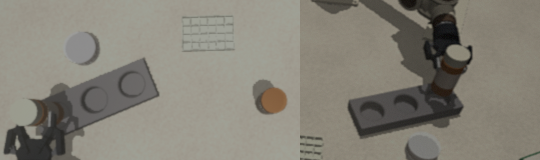

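The jar hangs over the end well; in the crop its cap is at (30,112) top and (457,57) scene. Both cameras give the same correction, -4 mm in x and +4 mm in y.

>>> arm_command(
  motion=[
    {"linear": [0,-0.043,-0.042],"rotation": [0,0,0],"claw": -1},
    {"linear": [-0.2,-0.043,-0.042],"rotation": [0,0,0],"claw": -1},
    {"linear": [-0.33,-0.043,-0.042],"rotation": [0,0,0],"claw": -1},
    {"linear": [-0.33,-0.043,-0.042],"rotation": [0,0,0],"claw": -1},
  ],
)

```text
time_s: 41.88
tool_pos: [0.5664, 0.3664, 0.1274]
eef_rot: [[0.001, -0.001, 1.0], [0.003, -1.0, -0.001], [1.0, 0.003, -0.001]]
ft_force: [-0.7, -0.1, -1.8]
gripper_width: 0.0622
grasp_force: 67.6
```

>>> arm_command(
  motion=[
    {"linear": [-0.06,0,0],"rotation": [0,0,0],"claw": -1},
    {"linear": [-0.12,0,0],"rotation": [0,0,0],"claw": -1},
    {"linear": [-0.15,0,0],"rotation": [0,0,0],"claw": -1},
    {"linear": [-0.15,0,0],"rotation": [0,0,0],"claw": -1},
  ],
)

```text
time_s: 42.38
tool_pos: [0.5666, 0.3662, 0.1133]
eef_rot: [[-0.0, -0.001, 1.0], [0.002, -1.0, -0.001], [1.0, 0.002, 0.0]]
ft_force: [0.3, 0.3, -3.0]
gripper_width: 0.0619
grasp_force: 67.6
```

>>> arm_command(
  motion=[
    {"linear": [-0.08,0,0],"rotation": [0,0,0],"claw": -1},
    {"linear": [-0.15,0,0],"rotation": [0,0,0],"claw": -1},
    {"linear": [-0.2,0,0],"rotation": [0,0,0],"claw": -1},
    {"linear": [-0.2,0,0],"rotation": [0,0,0],"claw": -1},
  ],
)

```text
time_s: 42.88
tool_pos: [0.5666, 0.3661, 0.0928]
eef_rot: [[0.0, -0.001, 1.0], [0.003, -1.0, -0.001], [1.0, 0.003, -0.0]]
ft_force: [0.1, 0.0, -3.0]
gripper_width: 0.062
grasp_force: 67.6
```

>>> arm_command(
  motion=[
    {"linear": [-0.02,0,0],"rotation": [0,0,0],"claw": -1},
    {"linear": [-0.03,0,0],"rotation": [0,0,0],"claw": -1},
    {"linear": [-0.03,0,0],"rotation": [0,0,0],"claw": -1},
  ],
)

```text
time_s: 43.25
tool_pos: [0.5667, 0.3662, 0.0913]
eef_rot: [[-0.001, -0.001, 1.0], [0.0, -1.0, -0.001], [1.0, 0.0, 0.001]]
ft_force: [-1.3, -0.6, 1.9]
gripper_width: 0.0619
grasp_force: 67.6
```

>>> arm_command(
  motion=[
    {"linear": [0,0,0],"rotation": [0,0,0],"claw": 1},
    {"linear": [0,0,0],"rotation": [0,0,0],"claw": 1},
    {"linear": [0,0,0],"rotation": [0,0,0],"claw": 1},
    {"linear": [0,0,0],"rotation": [0,0,0],"claw": 1},
  ],
)

```text
time_s: 43.75
tool_pos: [0.5666, 0.3662, 0.0906]
eef_rot: [[-0.0, -0.001, 1.0], [0.002, -1.0, -0.001], [1.0, 0.002, 0.0]]
ft_force: [-0.9, -0.8, 0.2]
gripper_width: 0.0853
grasp_force: 0.0
```

>>> arm_command(
  motion=[
    {"linear": [0.2,0,0],"rotation": [0,0,0],"claw": 1},
    {"linear": [0.5,0,0],"rotation": [0,0,0],"claw": 1},
    {"linear": [1,0,0],"rotation": [0,0,0],"claw": 1},
    {"linear": [1,0,0],"rotation": [0,0,0],"claw": 1},
  ],
)

```text
time_s: 44.25
tool_pos: [0.5668, 0.3667, 0.1953]
eef_rot: [[-0.005, -0.001, 1.0], [-0.005, -1.0, -0.001], [1.0, -0.005, 0.005]]
ft_force: [-0.2, -1.1, -0.2]
gripper_width: 0.0855
grasp_force: 0.0
```

>>> arm_command(
  motion=[
    {"linear": [0.5,0,0],"rotation": [0,0,0],"claw": 1},
    {"linear": [0.8,0,0],"rotation": [0,0,0],"claw": 1},
    {"linear": [0.8,0,0],"rotation": [0,0,0],"claw": 1},
  ],
)

```text
time_s: 44.62
tool_pos: [0.5667, 0.3667, 0.2725]
eef_rot: [[-0.002, -0.001, 1.0], [-0.001, -1.0, -0.001], [1.0, -0.001, 0.002]]
ft_force: [-1.0, -0.1, 0.6]
gripper_width: 0.0857
grasp_force: 0.0
```

```bash
python3 jt.py; python3 - <<'E'
from go import *
R=horiz(0,1)@Ro.from_rotvec([0,0,-.004]).as_matrix()
R2=horiz(math.radians(20),1)@Ro.from_rotvec([0,0,-.004]).as_matrix()
e=None
for t,r in [((.655,.15,.265),R),((.69,0,.265),R),((.66,-.13,.26),R),((.535,-.235,.25),R2),((.535,-.235,.068),R2)]:
    print(hik(t,0 if r is R else 20)); e=plan([(t,r)],e)
E
```

```text
[ 0.9486  0.5764 -0.8056 -1.386  -0.9495  3.1396] [0.5667 0.3667 0.2725] [[-0.002306040241289758, -0.0009172273663509127, 0.9999969204314402], [-0.0012184954950966386, -0.9999988343977763, -0.0009200390301974707], [0.9999965987177826, -0.0012206133896834096, 0.002304919915950258]] 0.0
scene 0.88 [0.5583 0.367  0.009 ]
scene 0.56 [ 0.6007 -0.2105  0.1512]
scene mask 0.77 929 z [-0.002  0.15 ] xy [ 0.622 -0.201]
scene mask 0.72 912 z [0.033 0.159] xy [0.579 0.359]
top 0.72 [0.5523 0.3706 0.0106]
top 0.68 [ 0.601  -0.2134  0.1554]
top mask 0.74 893 z [0.032 0.162] xy [0.558 0.344]
top mask 0.65 648 z [0.021 0.155] xy [ 0.598 -0.206]
(array([ 0.4 ,  0.59, -0.95, -1.54, -0.4 ]), np.float64(0.14))
lin [-0.015, 0.721, 0.296] rot [0.0, 0.0, 0.0] rows 2
lin [-0.015, 0.721, 0.296] rot [0.0, 0.0, 0.0] rows 2
lin [-0.015, 0.721, 0.295] rot [0.0, 0.001, 0.0] rows 2
  -> [0.655 0.15  0.265]
(array([ 0.  ,  0.59, -0.94, -1.53,  0.  ]), np.float64(0.15))
lin [-0.004, 0.75, 0.176] rot [0.0, -0.0, 0.0] rows 2
lin [-0.003, 0.749, 0.176] rot [0.0, -0.0, 0.0] rows 2
  -> [0.69  0.    0.265]
(array([-0.35,  0.61, -0.95, -1.56,  0.35]), np.float64(0.14))
lin [-0.027, 0.65, -0.149] rot [0.0, -0.0, 0.0] rows 2
lin [-0.028, 0.65, -0.15] rot [0.0, -0.0, 0.0] rows 2
  -> [ 0.66 -0.13  0.26]
(array([-0.93,  0.65, -0.86, -1.5 ,  1.28]), np.float64(0.16))
lin [-0.051, 0.526, -0.624] rot [0.056, -0.0, 0.0] rows 2
lin [-0.051, 0.408, -0.707] rot [0.055, -0.0, 0.0] rows 2
  -> [ 0.535 -0.235  0.25 ]
(array([-0.93,  1.17, -0.7 , -1.87,  1.28]), np.float64(0.12))
lin [-0.91, -0.004, -0.0] rot [0.0, -0.0, 0.0] rows 2
lin [-0.91, -0.004, -0.0] rot [0.0, -0.0, 0.0] rows 2
  -> [ 0.535 -0.235  0.068]
```

>>> arm_command(
  motion=[
    {"linear": [-0.015,0.36,0.15],"rotation": [0,0,0],"claw": 1},
    {"linear": [-0.015,0.72,0.3],"rotation": [0,0,0],"claw": 1},
  ],
)

```text
time_s: 45.18
tool_pos: [0.5966, 0.2944, 0.2678]
eef_rot: [[0.001, 0.001, 1.0], [0.003, -1.0, 0.001], [1.0, 0.003, -0.001]]
ft_force: [1.1, 0.0, 0.3]
gripper_width: 0.0853
grasp_force: 0.0
```

>>> arm_command(
  motion=[
    {"linear": [-0.015,0.36,0.15],"rotation": [0,0,0],"claw": 1},
    {"linear": [-0.015,0.72,0.3],"rotation": [0,0,0],"claw": 1},
  ],
)

```text
time_s: 45.42
tool_pos: [0.6267, 0.2215, 0.2664]
eef_rot: [[0.002, -0.001, 1.0], [0.003, -1.0, -0.001], [1.0, 0.003, -0.002]]
ft_force: [0.6, -0.5, -0.6]
gripper_width: 0.0854
grasp_force: 0.0
```

>>> arm_command(
  motion=[
    {"linear": [-0.015,0.36,0.15],"rotation": [0,0,0],"claw": 1},
    {"linear": [-0.015,0.72,0.3],"rotation": [0,0,0],"claw": 1},
  ],
)

```text
time_s: 45.68
tool_pos: [0.6567, 0.1493, 0.265]
eef_rot: [[0.002, -0.001, 1.0], [0.003, -1.0, -0.001], [1.0, 0.003, -0.002]]
ft_force: [0.1, -0.1, -0.3]
gripper_width: 0.0853
grasp_force: 0.0
```

>>> arm_command(
  motion=[
    {"linear": [0,0.37,0.09],"rotation": [0,0,0],"claw": 1},
    {"linear": [0,0.75,0.17],"rotation": [0,0,0],"claw": 1},
  ],
)

```text
time_s: 45.92
tool_pos: [0.6736, 0.0742, 0.2653]
eef_rot: [[0.002, -0.001, 1.0], [0.002, -1.0, -0.001], [1.0, 0.002, -0.002]]
ft_force: [-0.2, -0.5, -0.5]
gripper_width: 0.0852
grasp_force: 0.0
```

>>> arm_command(
  motion=[
    {"linear": [0,0.37,0.09],"rotation": [0,0,0],"claw": 1},
    {"linear": [0,0.75,0.17],"rotation": [0,0,0],"claw": 1},
  ],
)

```text
time_s: 46.18
tool_pos: [0.6904, -0.0008, 0.2653]
eef_rot: [[0.002, -0.001, 1.0], [0.002, -1.0, -0.001], [1.0, 0.002, -0.002]]
ft_force: [0.2, 0.2, -0.0]
gripper_width: 0.0852
grasp_force: 0.0
```

>>> arm_command(
  motion=[
    {"linear": [-0.03,0.33,-0.07],"rotation": [0,0,0],"claw": 1},
    {"linear": [-0.03,0.65,-0.15],"rotation": [0,0,0],"claw": 1},
  ],
)

```text
time_s: 46.42
tool_pos: [0.675, -0.0659, 0.2623]
eef_rot: [[0.002, -0.001, 1.0], [0.001, -1.0, -0.001], [1.0, 0.001, -0.002]]
ft_force: [-1.4, -0.3, 0.4]
gripper_width: 0.0854
grasp_force: 0.0
```

>>> arm_command(
  motion=[
    {"linear": [-0.03,0.33,-0.07],"rotation": [0,0,0],"claw": 1},
    {"linear": [-0.03,0.65,-0.15],"rotation": [0,0,0],"claw": 1},
  ],
)

```text
time_s: 46.68
tool_pos: [0.6597, -0.1307, 0.2593]
eef_rot: [[0.002, -0.001, 1.0], [0.001, -1.0, -0.001], [1.0, 0.001, -0.002]]
ft_force: [0.6, -0.2, -0.0]
gripper_width: 0.0852
grasp_force: 0.0
```

>>> arm_command(
  motion=[
    {"linear": [-0.05,0.526,-0.624],"rotation": [0.056,0,0],"claw": 1},
    {"linear": [-0.05,0.526,-0.624],"rotation": [0.056,0,0],"claw": 1},
  ],
)

```text
time_s: 46.92
tool_pos: [0.5971, -0.1831, 0.2554]
eef_rot: [[-0.0, 0.177, 0.984], [0.002, -0.984, 0.177], [1.0, 0.002, -0.0]]
ft_force: [-0.5, -0.3, -0.7]
gripper_width: 0.0856
grasp_force: 0.0
```

>>> arm_command(
  motion=[
    {"linear": [-0.05,0.408,-0.707],"rotation": [0.055,0,0],"claw": 1},
    {"linear": [-0.05,0.408,-0.707],"rotation": [0.055,0,0],"claw": 1},
    {"linear": [-0.05,0.408,-0.707],"rotation": [0.055,0,0],"claw": 1},
  ],
)

```text
time_s: 47.3
tool_pos: [0.534, -0.2388, 0.2503]
eef_rot: [[0.0, 0.335, 0.942], [0.001, -0.942, 0.335], [1.0, 0.001, -0.001]]
ft_force: [0.5, 0.2, 0.0]
gripper_width: 0.0854
grasp_force: 0.0
```

```bash
python3 jt.py; python3 - <<'E'
from go import *
R2=horiz(math.radians(20),1)@Ro.from_rotvec([0,0,-.004]).as_matrix()
e=plan([((.536,-.2345,.068),R2)]); plan([((.6145,-.206,.068),R2)],e)
E
```

```text
[-0.9411  0.6248 -0.8871 -1.5099  1.2822  3.1386] [ 0.534  -0.2388  0.2503] [[0.00015277258847333576, 0.33452551474398745, 0.9423866810634616], [0.0012497917366198453, -0.9423860199385332, 0.3345250774531345], [0.9999992073402615, 0.001126680824701943, -0.0005620579756226]] 0.0
scene 0.93 [0.5567 0.3686 0.0032]
scene 0.62 [ 0.6015 -0.2082  0.1493]
scene 0.6 [0.6475 0.167  0.0097]
scene mask 0.93 962 z [0.034 0.159] xy [0.578 0.361]
scene mask 0.71 896 z [0.001 0.15 ] xy [ 0.623 -0.202]
top 0.88 [0.555  0.368  0.0063]
top 0.77 [ 0.6014 -0.2123  0.153 ]
top mask 0.74 1046 z [0.03  0.162] xy [0.554 0.348]
top mask 0.62 690 z [0.    0.155] xy [ 0.598 -0.208]
lin [-0.914, 0.007, -0.0] rot [-0.0, 0.0, -0.001] rows 2
lin [-0.914, 0.005, -0.0] rot [-0.0, 0.0, -0.0] rows 2
  -> [ 0.536  -0.2345  0.068 ]
lin [0.0, 0.001, 0.835] rot [-0.0, 0.0, -0.0] rows 2
  -> [ 0.6145 -0.2059  0.068 ]
```

>>> arm_command(
  motion=[
    {"linear": [-0.5,0,0],"rotation": [0,0,0],"claw": 1},
    {"linear": [-0.91,0,0],"rotation": [0,0,0],"claw": 1},
  ],
)

```text
time_s: 47.85
tool_pos: [0.5359, -0.2334, 0.1599]
eef_rot: [[-0.002, 0.343, 0.939], [0.004, -0.939, 0.343], [1.0, 0.004, 0.0]]
ft_force: [0.1, -0.9, -0.9]
gripper_width: 0.0852
grasp_force: 0.0
```

>>> arm_command(
  motion=[
    {"linear": [-0.5,0,0],"rotation": [0,0,0],"claw": 1},
    {"linear": [-0.8,0,0],"rotation": [0,0,0],"claw": 1},
    {"linear": [-0.91,0,0],"rotation": [0,0,0],"claw": 1},
    {"linear": [-0.91,0,0],"rotation": [0,0,0],"claw": 1},
  ],
)

```text
time_s: 48.35
tool_pos: [0.5355, -0.2341, 0.0689]
eef_rot: [[0.0, 0.342, 0.94], [0.001, -0.94, 0.342], [1.0, 0.001, -0.001]]
ft_force: [-0.1, -0.5, 0.6]
gripper_width: 0.0853
grasp_force: 0.0
```

>>> arm_command(
  motion=[
    {"linear": [0,0,0.4],"rotation": [0,0,0],"claw": 1},
    {"linear": [0,0,0.7],"rotation": [0,0,0],"claw": 1},
    {"linear": [0,0,0.84],"rotation": [0,0,0],"claw": 1},
    {"linear": [0,0,0.84],"rotation": [0,0,0],"claw": 1},
  ],
)

```text
time_s: 48.85
tool_pos: [0.6146, -0.2056, 0.0707]
eef_rot: [[-0.002, 0.342, 0.94], [0.003, -0.94, 0.342], [1.0, 0.004, 0.001]]
ft_force: [-0.0, -0.1, 0.5]
gripper_width: 0.0856
grasp_force: 0.0
```

>>> arm_command(
  motion=[
    {"linear": [0,0,0],"rotation": [0,0,0],"claw": -1},
    {"linear": [0,0,0],"rotation": [0,0,0],"claw": -1},
    {"linear": [0,0,0],"rotation": [0,0,0],"claw": -1},
    {"linear": [0,0,0],"rotation": [0,0,0],"claw": -1},
  ],
)

```text
time_s: 49.35
tool_pos: [0.6137, -0.2068, 0.0694]
eef_rot: [[-0.001, 0.34, 0.94], [0.002, -0.94, 0.34], [1.0, 0.002, -0.0]]
ft_force: [-4.1, -0.2, 5.7]
gripper_width: 0.0621
grasp_force: 67.6
```

>>> arm_command(
  motion=[
    {"linear": [0.2,0,0],"rotation": [0,0,0],"claw": -1},
    {"linear": [0.6,0,0],"rotation": [0,0,0],"claw": -1},
    {"linear": [0.85,0,0],"rotation": [0,0,0],"claw": -1},
    {"linear": [0.85,0,0],"rotation": [0,0,0],"claw": -1},
  ],
)

```text
time_s: 49.85
tool_pos: [0.6141, -0.2064, 0.1549]
eef_rot: [[-0.0, 0.34, 0.94], [0.002, -0.94, 0.34], [1.0, 0.002, -0.0]]
ft_force: [0.2, -0.2, -3.9]
gripper_width: 0.0623
grasp_force: 67.6
```

>>> arm_command(
  motion=[
    {"linear": [0,0,0],"rotation": [0,0,-0.25],"claw": -1},
    {"linear": [0,0,0],"rotation": [0,0,-0.25],"claw": -1},
    {"linear": [0,0,0],"rotation": [0,0,-0.25],"claw": -1},
    {"linear": [0,0,0],"rotation": [0,0,-0.25],"claw": -1},
    {"linear": [0,0,0],"rotation": [0,0,-0.25],"claw": -1},
  ],
)

```text
time_s: 50.48
tool_pos: [0.6139, -0.2061, 0.1519]
eef_rot: [[-0.239, 0.243, 0.94], [0.664, -0.666, 0.34], [0.709, 0.706, -0.002]]
ft_force: [0.2, 0.2, -3.4]
gripper_width: 0.062
grasp_force: 67.4
```

>>> arm_command(
  motion=[
    {"linear": [0,0,0],"rotation": [0,0,-0.25],"claw": -1},
    {"linear": [0,0,0],"rotation": [0,0,-0.25],"claw": -1},
    {"linear": [0,0,0],"rotation": [0,0,-0.25],"claw": -1},
    {"linear": [0,0,0],"rotation": [0,0,-0.25],"claw": -1},
    {"linear": [0,0,0],"rotation": [0,0,-0.25],"claw": -1},
  ],
)

```text
time_s: 51.1
tool_pos: [0.614, -0.2061, 0.1529]
eef_rot: [[-0.341, 0.002, 0.94], [0.94, -0.002, 0.341], [0.002, 1.0, -0.001]]
ft_force: [-0.5, -0.2, -3.3]
gripper_width: 0.0623
grasp_force: 67.4
```

>>> arm_command(
  motion=[
    {"linear": [0,0,0],"rotation": [0,0,-0.25],"claw": -1},
    {"linear": [0,0,0],"rotation": [0,0,-0.25],"claw": -1},
    {"linear": [0,0,0],"rotation": [0,0,-0.25],"claw": -1},
    {"linear": [0,0,0],"rotation": [0,0,-0.25],"claw": -1},
    {"linear": [0,0,0],"rotation": [0,0,-0.25],"claw": -1},
  ],
)

```text
time_s: 51.72
tool_pos: [0.614, -0.2062, 0.1535]
eef_rot: [[-0.242, -0.24, 0.94], [0.666, 0.664, 0.341], [-0.706, 0.709, -0.001]]
ft_force: [-0.1, 0.6, -4.5]
gripper_width: 0.0621
grasp_force: 67.4
```

>>> arm_command(
  motion=[
    {"linear": [0,0,0],"rotation": [0,0,-0.249],"claw": -1},
    {"linear": [0,0,0],"rotation": [0,0,-0.249],"claw": -1},
    {"linear": [0,0,0],"rotation": [0,0,-0.249],"claw": -1},
    {"linear": [0,0,0],"rotation": [0,0,-0.249],"claw": -1},
    {"linear": [0,0,0],"rotation": [0,0,-0.249],"claw": -1},
  ],
)

```text
time_s: 52.35
tool_pos: [0.6141, -0.2062, 0.1537]
eef_rot: [[-0.003, -0.341, 0.94], [0.005, 0.94, 0.341], [-1.0, 0.006, -0.001]]
ft_force: [-0.7, -0.2, -3.2]
gripper_width: 0.0618
grasp_force: 67.4
```

```bash
python3 - <<'E'
from go import *
print(manip.read_state()["qpos"])
e=None
for t,az in [((.65,-.13,.19),27),((.67,0,.20),38),((.653,.1735,.20),50),((.653,.1735,.155),50)]:
    print(hik(t,az)); e=plan([(t,horiz(math.radians(az),-1))],e)
print(hik((.653,.1735,.088),50))
E
```

```text
[-0.7554  0.9099 -0.7821 -1.6904  1.103   0.0042]
(array([-0.61,  0.83, -0.73, -1.55,  1.08]), np.float64(0.36))
lin [-0.36, 0.596, 0.597] rot [-0.039, -0.0, -0.002] rows 2
  -> [ 0.65 -0.13  0.19]
(array([-0.41,  0.8 , -0.72, -1.52,  1.07]), np.float64(0.37))
lin [-0.05, 0.534, 0.384] rot [-0.031, -0.0, 0.0] rows 2
lin [-0.051, 0.494, 0.433] rot [-0.03, -0.0, 0.0] rows 2
  -> [ 0.67 -0.    0.2 ]
(array([-0.13,  0.8 , -0.74, -1.54,  1.  ]), np.float64(0.35))
lin [-0.0, 0.737, 0.466] rot [-0.034, -0.0, 0.0] rows 2
lin [-0.001, 0.682, 0.542] rot [-0.033, -0.0, 0.0] rows 2
  -> [0.653  0.1734 0.2   ]
(array([-0.13,  0.92, -0.71, -1.63,  1.  ]), np.float64(0.36))
lin [0.45, 0.001, 0.001] rot [-0.0, -0.0, 0.0] rows 1
  -> [0.653  0.1736 0.155 ]
(array([-0.13,  1.09, -0.64, -1.73,  1.  ]), np.float64(0.26))
```

>>> arm_command(
  motion=[
    {"linear": [-0.2,0.3,0.3],"rotation": [-0.02,0,-0.001],"claw": -1},
    {"linear": [-0.36,0.6,0.6],"rotation": [-0.039,0,-0.002],"claw": -1},
  ],
)

```text
time_s: 52.6
tool_pos: [0.6503, -0.1291, 0.19]
eef_rot: [[-0.002, -0.453, 0.891], [0.001, 0.891, 0.453], [-1.0, 0.001, -0.001]]
ft_force: [0.2, 0.2, -2.5]
gripper_width: 0.0619
grasp_force: 67.5
```

>>> arm_command(
  motion=[
    {"linear": [-0.05,0.27,0.19],"rotation": [-0.016,0,0],"claw": -1},
    {"linear": [-0.05,0.534,0.384],"rotation": [-0.031,0,0],"claw": -1},
  ],
)

```text
time_s: 52.85
tool_pos: [0.6603, -0.0632, 0.1955]
eef_rot: [[-0.0, -0.539, 0.842], [-0.001, 0.842, 0.539], [-1.0, -0.0, -0.001]]
ft_force: [0.2, -0.6, -3.3]
gripper_width: 0.0624
grasp_force: 67.3
```

>>> arm_command(
  motion=[
    {"linear": [-0.05,0.25,0.22],"rotation": [-0.015,0,0],"claw": -1},
    {"linear": [-0.05,0.494,0.433],"rotation": [-0.03,0,0],"claw": -1},
  ],
)

```text
time_s: 53.1
tool_pos: [0.6701, 0.0017, 0.1997]
eef_rot: [[-0.002, -0.616, 0.788], [-0.001, 0.788, 0.616], [-1.0, 0.001, -0.002]]
ft_force: [0.2, -0.2, -2.9]
gripper_width: 0.0621
grasp_force: 67.4
```

>>> arm_command(
  motion=[
    {"linear": [0,0.37,0.23],"rotation": [-0.017,0,0],"claw": -1},
    {"linear": [0,0.737,0.466],"rotation": [-0.034,0,0],"claw": -1},
  ],
)

```text
time_s: 53.35
tool_pos: [0.6613, 0.0885, 0.1989]
eef_rot: [[-0.002, -0.696, 0.718], [-0.001, 0.718, 0.696], [-1.0, 0.001, -0.002]]
ft_force: [0.7, 0.2, -2.7]
gripper_width: 0.062
grasp_force: 67.4
```

>>> arm_command(
  motion=[
    {"linear": [0,0.34,0.27],"rotation": [-0.017,0,0],"claw": -1},
    {"linear": [0,0.682,0.542],"rotation": [-0.033,0,0],"claw": -1},
    {"linear": [0,0.682,0.542],"rotation": [-0.033,0,0],"claw": -1},
  ],
)

```text
time_s: 53.72
tool_pos: [0.6521, 0.177, 0.1983]
eef_rot: [[-0.003, -0.769, 0.639], [-0.002, 0.639, 0.769], [-1.0, 0.001, -0.003]]
ft_force: [0.6, -0.5, -3.7]
gripper_width: 0.0621
grasp_force: 67.6
```

>>> arm_command(
  motion=[
    {"linear": [0.3,0,0],"rotation": [0,0,0],"claw": -1},
    {"linear": [0.45,0,0],"rotation": [0,0,0],"claw": -1},
    {"linear": [0.45,0,0],"rotation": [0,0,0],"claw": -1},
    {"linear": [0.45,0,0],"rotation": [0,0,0],"claw": -1},
  ],
)

```text
time_s: 54.22
tool_pos: [0.6534, 0.1732, 0.1541]
eef_rot: [[0.001, -0.765, 0.644], [-0.004, 0.644, 0.765], [-1.0, -0.003, -0.002]]
ft_force: [-0.0, -0.3, -2.9]
gripper_width: 0.062
grasp_force: 67.5
```

```bash
python3 held.py n
```

```text
[-0.1281  0.9044 -0.7571 -1.6574  0.9994 -0.0066] [0.6534 0.1732 0.1541] [[0.0010196352334249184, -0.765152685076031, 0.6438480634939668], [-0.0037229719282202032, 0.6438410315488512, 0.7651502241874684], [-0.9999925498842541, -0.0031772023938715405, -0.0021921589668484802]]
top cap z 0.2267269544787757 centre 644.7576293945312 162.49810791015625 r 30.741130828857422 mean [0.6444 0.1623 0.2243]
[(0.96, array([0.6458, 0.16  , 0.0744]))]
((600.2775268554688, 264.0616760253906), (111.35555267333984, 331.1531066894531), 23.718355178833008)
scene cap z 0.22424075265683846 centre 645.9814453125 168.33177185058594 r 33.345054626464844 mean [0.6477 0.1663 0.2224]
[(0.86, array([0.5536, 0.3687, 0.0064])), (0.81, array([0.6458, 0.1653, 0.0755]))]
((601.2533569335938, 268.219970703125), (114.89456176757812, 332.8216552734375), 23.979949951171875)
```

View pics/n.png

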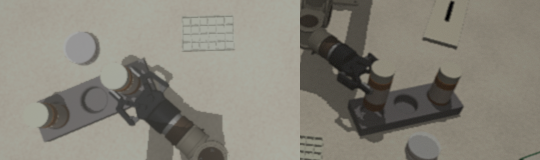

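Jar A sits home in the far well and jar B is centred over the near-end well within 1 mm; in the crop its cap is at (115,75) top and (380,75) scene. I'll lower it.

>>> arm_command(
  motion=[
    {"linear": [0.2,0,0],"rotation": [0,0,0],"claw": -1},
    {"linear": [0.35,0,0],"rotation": [0,0,0],"claw": -1},
    {"linear": [0.45,0,0],"rotation": [0,0,0],"claw": -1},
    {"linear": [0.45,0,0],"rotation": [0,0,0],"claw": -1},
  ],
)

```text
time_s: 55.02
tool_pos: [0.6532, 0.1737, 0.1081]
eef_rot: [[0.001, -0.766, 0.643], [-0.004, 0.643, 0.766], [-1.0, -0.003, -0.003]]
ft_force: [0.4, 0.3, -4.7]
gripper_width: 0.0617
grasp_force: 67.5
```

>>> arm_command(
  motion=[
    {"linear": [0.08,0,0],"rotation": [0,0,0],"claw": -1},
    {"linear": [0.15,0,0],"rotation": [0,0,0],"claw": -1},
    {"linear": [0.19,0,0],"rotation": [0,0,0],"claw": -1},
    {"linear": [0.19,0,0],"rotation": [0,0,0],"claw": -1},
  ],
)

```text
time_s: 55.52
tool_pos: [0.6533, 0.1736, 0.0894]
eef_rot: [[0.001, -0.766, 0.643], [-0.004, 0.643, 0.766], [-1.0, -0.004, -0.003]]
ft_force: [0.2, -0.2, -3.2]
gripper_width: 0.062
grasp_force: 67.7
```

>>> arm_command(
  motion=[
    {"linear": [0.02,0,0],"rotation": [0,0,0],"claw": -1},
    {"linear": [0.03,0,0],"rotation": [0,0,0],"claw": -1},
    {"linear": [0.03,0,0],"rotation": [0,0,0],"claw": -1},
  ],
)

```text
time_s: 55.9
tool_pos: [0.6533, 0.1738, 0.089]
eef_rot: [[0.006, -0.767, 0.642], [-0.005, 0.642, 0.767], [-1.0, -0.008, 0.0]]
ft_force: [-2.6, -1.7, 6.2]
gripper_width: 0.0616
grasp_force: 67.9
```

Home. Release and rise clear.

>>> arm_command(
  motion=[
    {"linear": [0,0,0],"rotation": [0,0,0],"claw": 1},
    {"linear": [0,0,0],"rotation": [0,0,0],"claw": 1},
    {"linear": [0,0,0],"rotation": [0,0,0],"claw": 1},
    {"linear": [0,0,0],"rotation": [0,0,0],"claw": 1},
  ],
)

```text
time_s: 56.4
tool_pos: [0.6533, 0.1735, 0.0867]
eef_rot: [[0.001, -0.766, 0.643], [-0.005, 0.643, 0.766], [-1.0, -0.004, -0.003]]
ft_force: [-0.0, 0.4, 0.2]
gripper_width: 0.0855
grasp_force: 0.0
```

>>> arm_command(
  motion=[
    {"linear": [-0.2,0,0],"rotation": [0,0,0],"claw": 1},
    {"linear": [-0.5,0,0],"rotation": [0,0,0],"claw": 1},
    {"linear": [-1,0,0],"rotation": [0,0,0],"claw": 1},
    {"linear": [-1,0,0],"rotation": [0,0,0],"claw": 1},
  ],
)

```text
time_s: 56.9
tool_pos: [0.6536, 0.174, 0.1913]
eef_rot: [[0.009, -0.766, 0.643], [-0.005, 0.643, 0.766], [-1.0, -0.01, 0.002]]
ft_force: [0.3, 0.0, -0.8]
gripper_width: 0.0853
grasp_force: 0.0
```

>>> arm_command(
  motion=[
    {"linear": [-0.5,0,0],"rotation": [0,0,0],"claw": 1},
    {"linear": [-0.8,0,0],"rotation": [0,0,0],"claw": 1},
    {"linear": [-0.8,0,-0.3],"rotation": [0,0,0],"claw": 1},
    {"linear": [-0.8,0,-0.6],"rotation": [0,0,0],"claw": 1},
    {"linear": [-0.8,0,-0.6],"rotation": [0,0,0],"claw": 1},
  ],
)

```text
time_s: 57.52
tool_pos: [0.614, 0.1271, 0.2658]
eef_rot: [[-0.001, -0.764, 0.645], [-0.004, 0.645, 0.764], [-1.0, -0.002, -0.004]]
ft_force: [-0.3, -0.1, 0.9]
gripper_width: 0.0853
grasp_force: 0.0
```

```bash
python3 look.py z; python3 jt.py
```

```text
57.525 [0.614  0.1271 0.2658] [[-0.0011 -0.7642  0.6449]
 [-0.0038  0.6449  0.7642]
 [-1.     -0.0016 -0.0036]] 0.08526472360863273
scene jar0 pin [(0.73, array([0.554, 0.367, 0.003])), (0.62, array([0.649, 0.165, 0.009]))]
scene lid pin [(0.97, array([0.108, 0.448, 0.001])), (0.3, array([ 0.8  , -0.038,  0.001]))]
scene carrier pin [(0.71, array([ 0.599,  0.27 , -0.005]))]
scene tray pin [(0.66, array([ 0.798, -0.04 ,  0.002]))]
scene slidebox pin [(0.63, array([ 0.626, -0.487,  0.   ]))]
scene dishes pin [(0.79, array([ 0.748,  0.315, -0.   ])), (0.23, array([ 0.598,  0.268, -0.006]))]
scene jarmask 0.88 918 top [0.6479 0.1668 0.1563] mid [0.6463 0.1664 0.1564]
scene jarmask 0.79 978 top [0.5584 0.3681 0.1566] mid [0.5562 0.3686 0.1564]
scene lid z 0.01395054606667717 rect ((104.421630859375, 449.4875183105469), (123.9144058227539, 353.0256042480469), 75.08844757080078)
 bar ((106.9896469116211, 448.29058837890625), (15.82092571258545, 91.43038177490234), 75.61318969726562) 0.04865974734934038
top jar0 pin [(0.87, array([0.646, 0.162, 0.011])), (0.74, array([0.601, 0.264, 0.009])),
[... 827 characters left out ...]
973572706129784
[-0.2432  0.575  -0.8568 -1.4263  1.1154 -0.0091] [0.6144 0.1284 0.267 ] [[0.0016994554850147609, -0.7657862969503993, 0.6430928854015177], [-0.004543074480694691, 0.6430812649846662, 0.7657844651727955], [-0.999988236093464, -0.00422303548606093, -0.0023861362002526557]] 0.0
scene 0.85 [0.6487 0.1652 0.0091]
scene 0.7 [0.5562 0.3685 0.0071]
scene 0.41 [ 0.6294 -0.488   0.0011]
scene mask 0.74 928 z [0.034 0.159] xy [0.667 0.164]
scene mask 0.69 994 z [0.024 0.159] xy [0.578 0.361]
top 0.74 [0.5578 0.3616 0.0055]
top 0.69 [0.5536 0.3668 0.0077]
top 0.6 [0.642  0.1623 0.0078]
top mask 0.92 1080 z [0.015 0.162] xy [0.554 0.348]
top mask 0.87 776 z [0.034 0.162] xy [0.64  0.152]
```

View pics/z.png

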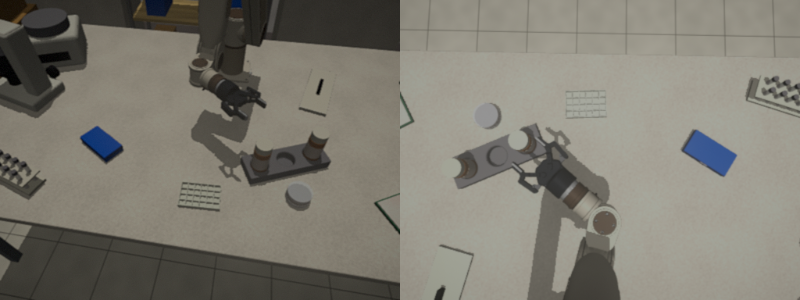

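Both jars stand upright and home in the wells, caps at z ≈ 0.158, at (262,155) and (317,140) in the scene half. The lid lies flat at (317,90), and the tray, slide box and dishes haven't moved. The gripper is clear, so I'm handing in.

```bash
python3 -c "
from cell import manip; print(manip.sign_off())"
```

```text
the job is handed in; nothing more can be done
None
```

The job is handed in: the lid lies flat and right way up on the bench, and both jars present (the third was absent) stood inverted together and are now upright, fully home in the two end wells; I nudged one jar about 3 cm along the bench, upright, before its flip.

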